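# Fetch the boxed-in microscope lens

### The arm

A 6-joint arm with a two-finger parallel gripper is mounted at the origin on the work surface. World frame = base frame: x ahead of the robot, y to its left, z up, the work surface at z = 0. Lengths are in m, angles in degrees, forces in N, time in s.
With the tool pointing down it reaches from about 0.275 to 1 m from the base axis. Payload 8.4 kg.
Tool frame: the origin (TCP) lies at the very end of the fingers, on their centre line; the grasp point (between the pads) lies 19 mm behind it; z points along the fingers, y is the direction in which the jaws open and shut (so a half turn about z gives the same grasp; the last joint's range is limited). The gripper opens to 85 mm and grips with 20 to 120 N. Pads are 22 mm wide; open, the fingers measure 114 mm over their backs; the gripper's body (76 mm by 85 mm) begins 54 mm behind the grasp point. The pads swing forward as they close: fully open they stand 13 mm farther back than shut.
Start: joints at [-0.138, 20.225, 93.587, -0, 66.188, -0.138], TCP at [0.625, -0, 0.231] pointing down, gripper open.
Joint ranges: [-150.9, 150.9], [-52.94, 120.26], [3.33, 152.33], [-74.26, 254.26], [0, 154.13], [-172.89, 172.89]. Speed limits (degrees/s): [127.2, 127.2, 159.86, 180, 180, 180].

### API

Orientations are given as a 3x3 rotation matrix whose columns are the frame's x, y, z axes.
In Python, from bench import manip gives the robot as it stands. The module is installed in compiled form; this text tells all that it offers.
- The arm moves only by the tool play_rows, never from a script. Its argument "deltas" is a list of rows, each a list of 7 numbers: the opening, from 0 (shut) to 1 (fully open), then the shift along the tool's x, y, z in m, then the turn, a rotation vector about the tool's x, y, z in rad. A call has 1 to 5 rows; each row is the pose to reach, as a shift and turn from the pose measured when the call began, along the tool's axes at that moment; what a row does not reach only later rows make up. A row lasts 1/8 s, in which the tool goes at most 62.5 mm and 10.7 degrees, less where a joint would pass 70% of its speed; a pose out of reach is approached as far as the arm can. A call with a gripper value outside its range is refused whole. The fingers move at their own pace and stop on an object; "grip_force" is the grip in N (left out, the last holds). Time passes only in rows, so rows that repeat a pose let the fingers close. It gives the time, the measured TCP pose, the force and the opening at its end, in the units of the state.
- manip.observe(): the state, without advancing time (a new reading comes with each control period).
- manip.grab_frame(name): name is "scene" or "side" or "wrist"; returns the picture (384x512x3 uint8, red, green, blue); there is no depth.
- manip.calibration(name): a dict with "intrinsics" (3x3 intrinsics, pixels), "position" and "attitude" of the camera in the world; the wrist camera has in their place "T_tool_cam" (4x4, takes a point from camera to tool coordinates, whose origin is the TCP and whose axes are the flange's). Camera axes: x right, y down, z forward; pixel columns grow to the right and rows downward; lengths in m; the calibration is good to about 2 mm. A picture is of the moment at which its call begins: read the wrist's pose just before it. calibration takes no time and is no camera call.
- manip.job_done(): hands the job in, once; it reports no verdict.
The state is a dict: "time_s": time; "qpos": joint angles; "joint_vel": joint speeds; "joint_torque": joint torques, N m; "tcp_pos": TCP position; "orientation": TCP orientation; "force": force on the tool from outside, world axes, zero at the start; "ft_torque": the same for the moment, N m; "gripper_width": finger opening in m.
Only numpy, scipy, OpenCV 4.12 (cv2) and the standard library are available. Lean on these libraries where they do the work, as an engineer would, in place of code of your own. Each camera call takes 0.05 s, during which the arm holds its last target.

### The job

The add-on microscope lens at the back of the grey rack is boxed in by three bottles. First clear all three bottles onto the teal mat, standing upright; then stand the lens upright in the middle of the round pedestal; only then put each bottle back upright on the very spot in the rack it came from. Nothing may fall over, and the small tin and the green circuit board must not be shifted.

Things in the scene. Friction and masses are not known exactly. Their poses are not given: they have to be found in the camera images.
- red_bottle_c (a point): bottle with a white body and a red screw cap with a band of the same colour; upright, total height 90 mm, straight round body 34 mm in diameter up to 64 mm from its foot, cap 24 mm in diameter; about 70 g. This point is its centre, 45 mm above its foot; z is up the bottle
- yellow_bottle_c (a point): bottle with a brown body and a yellow screw cap with a band of the same colour; upright, total height 90 mm, straight round body 34 mm in diameter up to 64 mm from its foot, cap 24 mm in diameter; about 70 g. This point is its centre, 45 mm above its foot; z is up the bottle
- blue_bottle_c (a point): bottle with a light grey body and a blue screw cap with a band of the same colour; upright, total height 90 mm, straight round body 34 mm in diameter up to 64 mm from its foot, cap 24 mm in diameter; about 70 g. This point is its centre, 45 mm above its foot; z is up the bottle
- lens_c (a point): add-on microscope lens: upright black cylinder with two bright rings and a pale blue glass disc on top, 48 mm in diameter, 50 mm tall, about 150 g. This point is its centre, 25 mm above its foot; z is up
- rack: fixed grey tray 160 (x) by 270 mm (y), floor 5 mm thick, rim 22 mm high; origin: centre of its underside, -x side towards the robot (yaw within 0.22 rad). On its floor, within 3 mm, in its frame in mm: lens at (38, 0), one bottle in front at (-22, 0), one at each side (20, 68), (20, -68), on pale spots; which is where varies. Finger room: side bottles along rack x, front bottle and lens along y
- mat: side area: fixed flat teal mat, 230 mm (its x) by 120 mm (its y), 3 mm thick; origin at the centre of its underside. It lies on the robot's left or right; three bottles fit in a row along its x, 65 mm apart
- pedestal_top (a point): centre of the top of the fixed round aluminium pedestal with a black rubber top and a small orange centre dot, 84 mm in diameter, top 15 mm above the table; it is on the other side from the mat. This point lies on the top face, z up
- tin_c (a point): small copper and brass tin, 35 mm in diameter, 18 mm tall, loose in the rack's front left corner (about x = -50, y = +108 mm in the rack frame); leave it there. This point is its centre
- board_c (a point): small loose green circuit board with chips, 62 x 44 mm, 9 mm tall at most, lying on the table between the robot and the rack; leave it there. This point is its middle, 4 mm above the table

How it is judged:
By the outcome, as a careful person would: the job done as asked, in the order asked, and still so for the second after the job is handed in, with the robot touching nothing.
It also fails if it takes over 128 s, if anything falls off the work surface, if the arm or the gripper's body presses on something with over 40 N, if the wrist force passes 120 N, or if a joint passes its speed limit or range.

## Working session

There is one attempt and no reset: what is moved stays moved. The work goes in short steps, Python scripts to look and compute and a tool call to move; the robot and the scene stay as the last step left them, time stands still between calls to the robot, and variables do not carry over. Pictures are saved under pics/ and viewed, and the job is handed in when it is done.

Besides the shell and the picture viewer there is one more tool, called after "Request:" as name(argument=value, ...) on one line, values as JSON. play_rows: Moves the arm, as the interface text tells. Its arguments: {"type":"object","properties":{"deltas":{"type":"array","items":{"type":"array","items":{"type":"number"}}},"grip_force":{"type":"number"}},"required":["deltas"]}

```bash
mkdir -p pics; python3 - <<'E'
from bench import manip
import cv2,numpy as np
np.set_printoptions(precision=4,suppress=True)
s=manip.observe();print({k:s[k] for k in('time_s','tcp_pos','orientation','gripper_width','force')})
for n in('scene','side','wrist'):
    im=manip.grab_frame(n);cv2.imwrite(f'pics/{n}0.png',im[:,:,::-1]);print(n,manip.calibration(n))
a=[cv2.imread(f'pics/{n}0.png') for n in('scene','side','wrist')]
print(manip.observe()['time_s'])
E
```

```text
{'time_s': 0.0, 'tcp_pos': array([ 0.6245, -0.    ,  0.2305]), 'orientation': array([[ 0.0001,  1.    , -0.0014],
       [ 1.    , -0.0001,  0.    ],
       [ 0.    , -0.0014, -1.    ]]), 'gripper_width': 0.08554127392133068, 'force': array([ 0.1501, -0.0543,  0.381 ])}
scene {'intrinsics': array([[371.1592,   0.    , 255.4283],
       [  0.    , 371.1592, 185.9279],
       [  0.    ,   0.    ,   1.    ]]), 'position': array([0.9849, 0.26  , 0.7906]), 'attitude': array([[-0.4892,  0.7058, -0.5124],
       [ 0.8721,  0.3877, -0.2986],
       [-0.012 , -0.5929, -0.8052]])}
side {'intrinsics': array([[363.7936,   0.    , 257.0613],
       [  0.    , 363.7936, 191.7203],
       [  0.    ,   0.    ,   1.    ]]), 'position': array([0.2608, 0.4584, 0.6907]), 'attitude': array([[-0.8936, -0.3496,  0.2816],
       [-0.4488,  0.6859, -0.5728],
       [ 0.0071, -0.6382, -0.7698]])}
wrist {'intrinsics': array([[313.5041,   0.    , 257.8566],
       [  0.    , 313.5041, 197.0571],
       [  0.    ,   0.    ,   1.    ]]), 'T_tool_cam': array([[ 0.0004, -0.9624, -0.2717,  0.0677],
       [ 1.    ,  0.0007, -0.001 ,  0.0018],
       [ 0.0012, -0.2717,  0.9624, -0.143 ],
       [ 0.    ,  0.    ,  0.    ,  1.    ]])}
0.15
```

View pics/scene0.png

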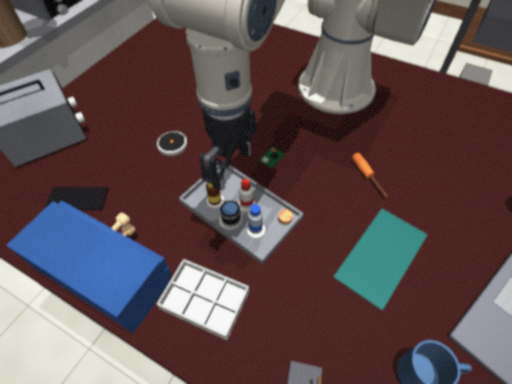

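View pics/side0.png

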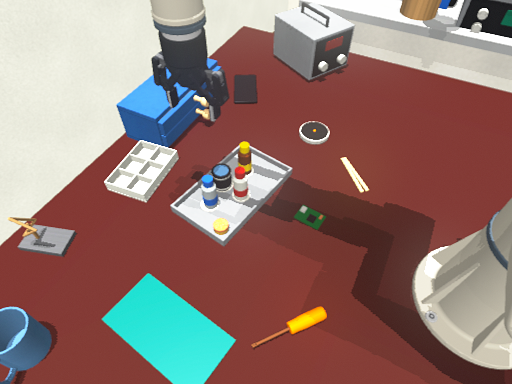

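View pics/wrist0.png

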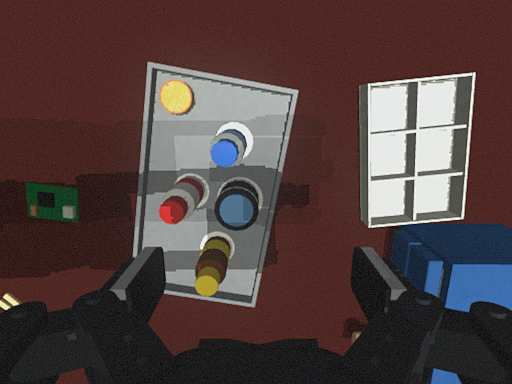

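The tin is at upper left in the wrist view, with blue on the left (+y), red in front and yellow on the right (−y). The lens is at about (237,205). The mat is on the robot's left and the pedestal on its right. Next I'll measure.

```bash
cat > h.py <<'E'
import cv2,numpy as np
from bench import manip
np.set_printoptions(precision=4,suppress=True)
def cam(n,s=None):
    c=manip.calibration(n);K=c['intrinsics']
    if n=='wrist':
        T=np.eye(4);T[:3,:3]=s['orientation'];T[:3,3]=s['tcp_pos'];T=T@c['T_tool_cam'];return K,T[:3,3],T[:3,:3]
    return K,c['position'],c['attitude']
def ray(c,p):
    K,o,R=c;d=R@np.linalg.solve(K,[p[0],p[1],1.]);return o,d/np.linalg.norm(d)
def onz(c,p,z):
    o,d=ray(c,p);return o+d*(z-o[2])/d[2]
def proj(c,X):
    K,o,R=c;u=K@(R.T@(np.asarray(X)-o));return u[:2]/u[2]
def tri(rs):
    A=0;b=0
    for o,d in rs:
        P=np.eye(3)-np.outer(d,d);A=A+P;b=b+P@o
    x=np.linalg.solve(A,b);return x,[np.linalg.norm(np.cross(x-o,d)) for o,d in rs]
def blob(m,roi=None,k=3):
    m=m.astype(np.uint8)
    if roi: z=np.zeros_like(m);x0,y0,x1,y1=roi;z[y0:y1,x0:x1]=m[y0:y1,x0:x1];m=z
    m=cv2.morphologyEx(m,cv2.MORPH_CLOSE,np.ones((k,k)))
    cs,_=cv2.findContours(m,cv2.RETR_EXTERNAL,cv2.CHAIN_APPROX_NONE)
    return max(cs,key=cv2.contourArea)
E
python3 - <<'E'
from h import *
s=manip.observe()
for n in('scene','side','wrist'):
    c=cam(n,s);im=cv2.imread(f'pics/{n}0.png');h=cv2.cvtColor(im,cv2.COLOR_BGR2HSV);H,S,V=h[...,0],h[...,1],h[...,2]
    if n!='wrist':
        b=blob((H>80)&(H<95)&(S>120)&(V>80),{'scene':(300,190,450,330),'side':(80,250,250,384)}[n])
        q=cv2.approxPolyDP(b,12,True)[:,0]
        print(n,'mat',len(q),[(p,onz(c,p,.003)[:2]) for p in q])
        b=blob((H>5)&(H<25)&(S>130)&(V>120),{'scene':(150,125,195,160),'side':(297,120,332,145)}[n],1)
        M=b[:,0].mean(0);print(n,'dot',M,onz(c,M,.015))
        # dark rubber disc
        x0,y0,x1,y1={'scene':(150,125,195,160),'side':(295,118,334,146)}[n]
        b=blob(V<55,(x0,y0,x1,y1));e=cv2.fitEllipse(b);print('disc',e,onz(c,e[0],.015))
    cv2.imwrite(f'pics/{n}z.png',cv2.resize(im[{'scene':(slice(150,270),slice(160,320)),'side':(slice(130,250),slice(150,310)),'wrist':(slice(40,320),slice(120,400))}[n]],None,fx=(5 if n!='wrist' else 2.1),fy=(5 if n!='wrist' else 2.1),interpolation=cv2.INTER_CUBIC))
E
```

```text
scene mat 4 [(array([383, 210], dtype=int32), array([0.3952, 0.2845])), (array([335, 275], dtype=int32), array([0.6135, 0.2447])), (array([381, 308], dtype=int32), array([0.6353, 0.3573])), (array([425, 236], dtype=int32), array([0.4183, 0.3946]))]
scene dot [171. 141.] [ 0.4684 -0.3173  0.015 ]
disc ((171.2696533203125, 141.08279418945312), (14.037171363830566, 22.117658615112305), 78.71837615966797) [ 0.4683 -0.3164  0.015 ]
side mat 5 [(array([148, 273], dtype=int32), array([0.6152, 0.2441])), (array([102, 319], dtype=int32), array([0.6337, 0.3607])), (array([172, 383], dtype=int32), array([0.4513, 0.3919])), (array([204, 383], dtype=int32), array([0.4026, 0.3673])), (array([235, 340], dtype=int32), array([0.3898, 0.2809]))]
side dot [314. 130.] [ 0.4665 -0.3185  0.015 ]Traceback (most recent call last):
  File "<stdin>", line 13, in <module>
  File "h.py", line 25, in blob
    return max(cs,key=cv2.contourArea)
ValueError: max() iterable argument is empty
```

View pics/scenez.png

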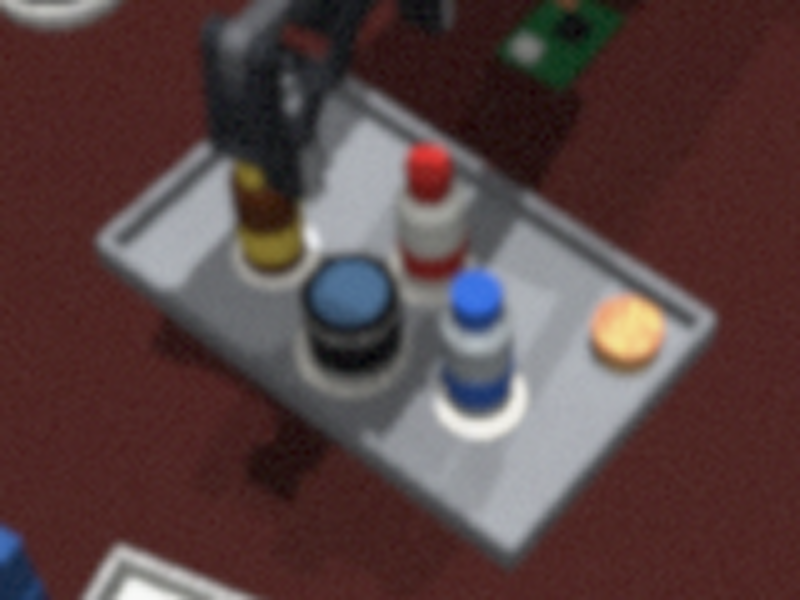

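```bash
python3 - <<'E'
from h import *
s=manip.observe()
for n,sl,f in(('side',(slice(130,250),slice(150,310)),5),('wrist',(slice(40,320),slice(120,320)),2.1)):
    im=cv2.imread(f'pics/{n}0.png')[sl];cv2.imwrite(f'pics/{n}z.png',cv2.resize(im,None,fx=f,fy=f,interpolation=cv2.INTER_CUBIC))
C={n:cam(n,s) for n in('scene','side','wrist')}
# cap blobs
rng={'red':lambda H,S,V:((H<6)|(H>174))&(S>170)&(V>110),'blue':lambda H,S,V:(H>105)&(H<118)&(S>150)&(V>110),'yellow':lambda H,S,V:(H>20)&(H<32)&(S>150)&(V>90)}
roi={'scene':{'red':(235,175,260,192),'blue':(245,200,265,217),'yellow':(205,180,222,193)},'side':{'red':(230,163,250,178),'blue':(200,173,218,187),'yellow':(235,138,255,155)},
'wrist':{'red':(155,195,190,225),'blue':(205,135,245,170),'yellow':(190,265,225,300)}}
for k in rng:
    rs=[]
    for n in C:
        im=cv2.imread(f'pics/{n}0.png');h=cv2.cvtColor(im,cv2.COLOR_BGR2HSV)
        b=blob(rng[k](*cv2.split(h)),roi[n][k],1)
        r=cv2.boundingRect(b);e=cv2.minEnclosingCircle(b)
        M=cv2.moments(b);M=(M['m10']/M['m00'],M['m01']/M['m00'])
        print(k,n,r,np.array(M),onz(C[n],M,.09))
        if not(k=='yellow' and n=='scene'): rs.append(ray(C[n],M))
    print(k,tri(rs))
E
```

```text
red scene (242, 180, 8, 7) [245.4785 183.1129] [ 0.5431 -0.0243  0.09  ]
red side (235, 167, 10, 11) [239.2833 172.0143] [ 0.5419 -0.0218  0.09  ]
red wrist (159, 201, 25, 23) [170.7462 212.0288] [ 0.5429 -0.0273  0.09  ]
red (array([ 0.5425, -0.0257,  0.0879]), [np.float64(0.0008751884356037075), np.float64(0.0019130369813487884), np.float64(0.0022270408365570207)])
blue scene (251, 205, 9, 10) [254.8076 209.4092] [0.5966 0.031  0.09  ]
blue side (202, 175, 11, 12) [207.8502 183.5845] [0.5866 0.0396 0.09  ]
blue wrist (211, 140, 27, 27) [223.914  153.1127] [0.5952 0.0289 0.09  ]
blue (array([0.5928, 0.0287, 0.0788]), [np.float64(0.0022962987774815644), np.float64(0.0026456388299252957), np.float64(0.0017801417298824584)])
yellow scene (208, 184, 4, 4) [209.5 185.5] [ 0.5899 -0.095   0.09  ]
yellow side (239, 141, 11, 13) [243.9885 147.1322] [ 0.5703 -0.0979  0.09  ]
yellow wrist (195, 267, 24, 29) [206.9314 281.3976] [ 0.5742 -0.1017  0.09  ]
yellow (array([ 0.5734, -0.1045,  0.084 ]), [np.float64(0.0007678763601678187), np.float64(0.0007678763601678132)])
```

View pics/wristz.png

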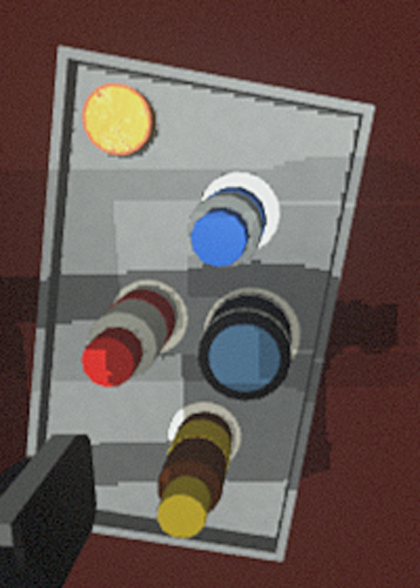

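View pics/sidez.png

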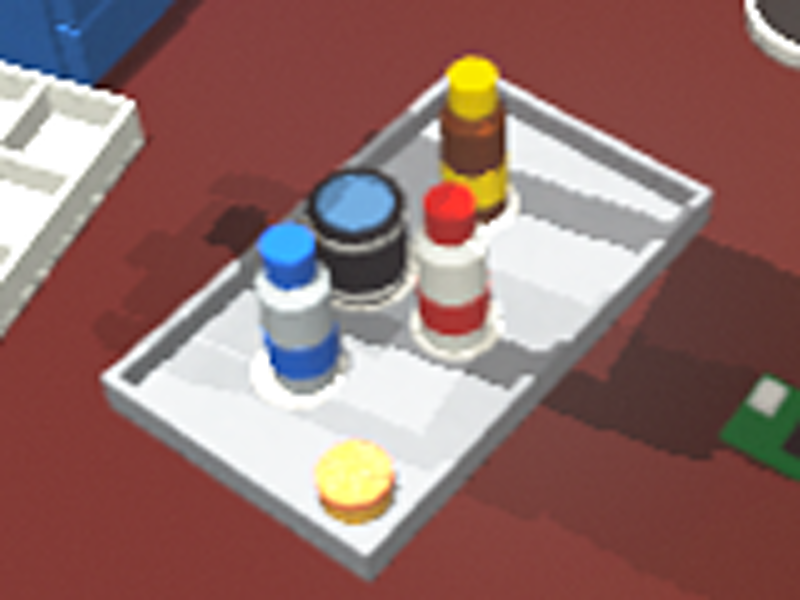

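```bash
python3 - <<'E'
from h import *
s=manip.observe()
C={n:cam(n,s) for n in('scene','side','wrist')}
P={'wrist':(2.1,(120,40),{'FL':(60,47),'BL':(373,105),'BR':(281,559)}),'side':(5,(150,130),{'BL':(104,379),'FL':(369,558),'FR':(711,192)}),'scene':(5,(160,150),{'BR':(99,238),'FL':(716,318),'BL':(508,553)})}
loc={'FL':(-80,135),'BL':(80,135),'BR':(80,-135),'FR':(-80,-135)}
A=[];B=[]
for n,(f,o,d) in P.items():
    for k,p in d.items():
        u=[(p[i]+.5)/f-.5+o[i] for i in(0,1)];X=onz(C[n],u,.022);print(n,k,X[:2]);A.append(loc[k]);B.append(X[:2])
A=np.array(A)/1e3;B=np.array(B)
a=A-A.mean(0);b=B-B.mean(0)
th=np.arctan2((a[:,0]*b[:,1]-a[:,1]*b[:,0]).sum(),(a*b).sum());R=np.array([[np.cos(th),-np.sin(th)],[np.sin(th),np.cos(th)]])
t=B.mean(0)-R@A.mean(0);print('th',np.degrees(th),'t',t);print((B-(A@R.T+t))*1e3)
for k,l in {'lens':(38,0),'red':(-22,0),'blue':(20,68),'yellow':(20,-68)}.items(): print(k,R@np.array(l)/1e3+t)
E
```

```text
wrist FL [0.5118 0.1141]
wrist BL [0.6678 0.0869]
wrist BR [ 0.6203 -0.1778]
side BL [0.6654 0.0885]
side FL [0.5078 0.1168]
side FR [ 0.4621 -0.1485]
scene BR [ 0.6189 -0.1758]
scene FL [0.5121 0.1165]
scene BL [0.6698 0.0875]
th -10.27628776412585 t [ 0.565  -0.0307]
[[ 1.4518 -2.3119]
 [-0.0453 -0.956 ]
 [ 0.6645 -0.0505]
 [-2.434   0.603 ]
 [-2.5392  0.364 ]
 [-0.0961  0.6807]
 [-0.7337  1.9556]
 [ 1.749   0.0944]
 [ 1.9831 -0.3793]]
lens [ 0.6024 -0.0374]
red [ 0.5434 -0.0267]
blue [0.5968 0.0327]
yellow [ 0.5726 -0.1011]
```

```bash
cat > go.py <<'E'
# usage: go.py x y z yawdeg -> shift in tool axes, rotvec. yaw: angle of tool y axis (jaw) from world x, about world z
import sys
from h import *
from scipy.spatial.transform import Rotation as Ro
x,y,z,yaw=map(float,sys.argv[1:5])
s=manip.observe();R=s['orientation'];a=np.radians(yaw)
yv=np.array([np.cos(a),np.sin(a),0]);zv=np.array([0,0,-1.]);T=np.c_[np.cross(yv,zv),yv,zv]
print('t',round(s['time_s'],2),'pos',s['tcp_pos'],'w',round(s['gripper_width'],4),'F',s['force'],'qp',np.round(s['qpos'],1))
print('shift',R.T@(np.array([x,y,z])-s['tcp_pos']),'rot',Ro.from_matrix(R.T@T).as_rotvec())
E
python3 go.py .5955 .0315 .15 -10.3
```

```text
t 0.15 pos [ 0.6246 -0.      0.2307] w 0.0853 F [-0.3202  0.095   0.0585] qp [-0.1 20.3 93.6  0.  66.2 -0.1]
shift [ 0.0315 -0.029   0.0808] rot [-0.0011  0.0001  0.1797]
```

Request:
play_rows(deltas=[[0.7,0.016,-0.015,0.04,0,0,0.09],[0.7,0.0315,-0.029,0.081,-0.001,0,0.18],[0.7,0.0315,-0.029,0.081,-0.001,0,0.18],[0.7,0.0315,-0.029,0.081,-0.001,0,0.18]], grip_force=40)

```text
time_s: 0.65
tcp_pos: [0.5969, 0.0313, 0.151]
orientation: [[0.177, 0.984, 0.002], [0.984, -0.177, -0.0], [0.0, 0.002, -1.0]]
force: [0.9, 0.3, 0.4]
gripper_width: 0.0597
```

```bash
cat > look.py <<'E'
import sys
from h import *
s=manip.observe();im=manip.grab_frame('wrist');cv2.imwrite(f'pics/{sys.argv[1]}.png',im[:,:,::-1])
np.savez(f'pics/{sys.argv[1]}.npz',**{k:s[k] for k in('tcp_pos','orientation')})
E
python3 look.py w1; python3 go.py .5955 .0315 .032 -10.3
```

```text
t 0.7 pos [0.5973 0.0311 0.1515] w 0.0598 F [0.0807 0.2553 0.3046] qp [  2.8  22.7 101.1  -0.   56.   13.1]
shift [-0.     -0.0022  0.1195] rot [ 0.0028 -0.0004  0.0011]
```

View pics/w1.png

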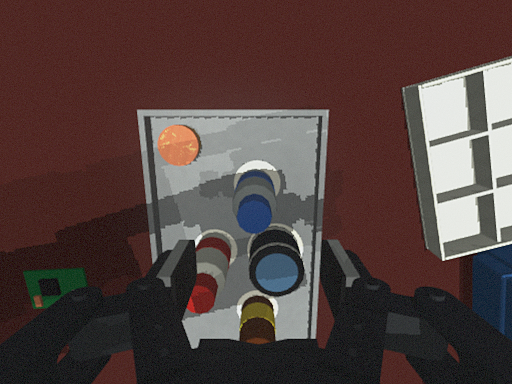

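The blue cap is at about (254,213) and its spot at (258,180). These match the projected grasp axis to within about 1 mm, so I'll descend.

Request:
play_rows(deltas=[[0.7,0,-0.001,0.04,0.003,0,0],[0.7,0,-0.001,0.08,0.003,0,0],[0.7,0,-0.001,0.119,0.003,0,0],[0.7,0,-0.001,0.12,0.003,0,0],[0.7,0,-0.001,0.12,0.003,0,0]])

```text
time_s: 1.32
tcp_pos: [0.5984, 0.0311, 0.0334]
orientation: [[0.178, 0.984, 0.002], [0.984, -0.178, 0.0], [0.001, 0.002, -1.0]]
force: [-0.3, -0.7, -0.6]
gripper_width: 0.0593
```

```bash
python3 go.py .5965 .0315 .032 -10.3; python3 look.py w2
```

```text
t 1.32 pos [0.5984 0.0311 0.0334] w 0.0593 F [-0.3154 -0.7082 -0.6266] qp [  2.8  32.  104.6   0.   43.2  13. ]
shift [ 0.0001 -0.0019  0.0014] rot [ 0.0023 -0.0009  0.0012]
```

View pics/w2.png

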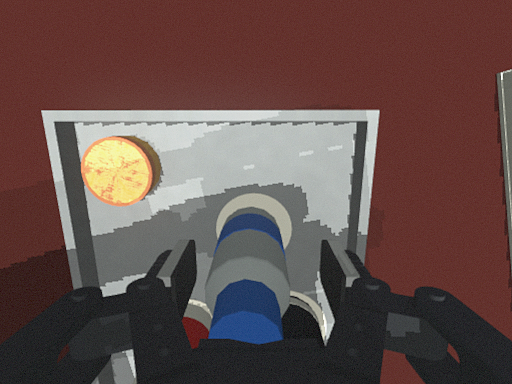

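The jaws straddle the bottle (body about cols 206–291), which sits about 2–3 mm towards tool −y. I'll nudge that way and close.

Request:
play_rows(deltas=[[0.7,0,-0.0025,0.001,0.002,-0.001,0],[0.3,0,-0.0025,0.001,0.002,-0.001,0],[0.2,0,-0.0025,0.001,0.002,-0.001,0],[0.2,0,-0.0025,0.001,0.002,-0.001,0],[0.2,0,-0.0025,0.001,0.002,-0.001,0]], grip_force=40)

```text
time_s: 2.0
tcp_pos: [0.5966, 0.0317, 0.0337]
orientation: [[0.177, 0.984, 0.002], [0.984, -0.177, -0.0], [0.0, 0.002, -1.0]]
force: [-2.8, 0.4, 8.8]
gripper_width: 0.0328
```

```bash
python3 go.py .5965 .0315 .15 -10.3; python3 look.py w3
```

```text
t 2.0 pos [0.5966 0.0317 0.0337] w 0.0328 F [-2.8348  0.3714  8.838 ] qp [  2.9  31.9 104.8  -0.   43.2  13.1]
shift [-0.0002  0.0002 -0.1163] rot [ 0.002  -0.0003  0.0013]
```

View pics/w3.png

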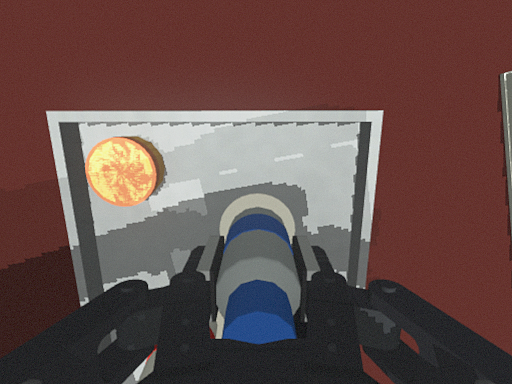

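Gripped (the width reads 32.8 mm). Blue's home is TCP (0.5966, 0.0317, 0.0337), and gripping shifted the bottle about 2 mm. Now I'll lift it.

Request:
play_rows(deltas=[[0.2,0,0,-0.02,0.001,0,0],[0.2,0,0,-0.06,0.001,0,0],[0.2,0,0,-0.1,0.001,0,0],[0.2,0,0,-0.122,0.001,0,0],[0.2,0,0,-0.122,0.001,0,0]])

```text
time_s: 2.68
tcp_pos: [0.5975, 0.0318, 0.1575]
orientation: [[0.177, 0.984, 0.005], [0.984, -0.177, 0.0], [0.001, 0.005, -1.0]]
force: [0.3, -0.2, -0.7]
gripper_width: 0.0329
```

```bash
python3 go.py .578 .309 .15 80
```

```text
t 2.67 pos [0.5975 0.0318 0.1575] w 0.0329 F [ 0.3117 -0.244  -0.7072] qp [  2.9  22.3 100.9   0.   56.5  13.1]
shift [ 0.2693 -0.0684  0.0075] rot [ 0.0045  0.0027 -1.5746]
```

Request:
play_rows(deltas=[[0.2,0.027,-0.007,0,0,0,-0.16],[0.2,0.06,-0.015,0,0.001,0,-0.34],[0.2,0.1,-0.025,0,0.002,0.001,-0.52],[0.2,0.13,-0.034,0,0.002,0.001,-0.7],[0.2,0.165,-0.042,0,0.003,0.002,-0.88]])

```text
time_s: 3.3
tcp_pos: [0.5842, 0.2023, 0.1557]
orientation: [[-0.65, 0.76, -0.001], [0.76, 0.65, 0.001], [0.001, -0.0, -1.0]]
force: [-0.1, 0.7, -1.0]
gripper_width: 0.033
```

```bash
python3 go.py .578 .309 .15 80
```

```text
t 3.3 pos [0.5842 0.2023 0.1557] w 0.033 F [-0.1039  0.6605 -1.0143] qp [ 18.9  24.1  98.2   0.1  57.7 -21.6]
shift [0.0851 0.0646 0.0058] rot [-0.     -0.0012 -0.6887]
```

Request:
play_rows(deltas=[[0.2,0.021,0.016,0,0,0,-0.17],[0.2,0.045,0.035,0,0,0,-0.35],[0.2,0.067,0.05,0,0,-0.001,-0.53],[0.2,0.085,0.0645,0.004,0,-0.001,-0.689],[0.2,0.085,0.0645,0.006,0,-0.001,-0.689]])

```text
time_s: 3.92
tcp_pos: [0.577, 0.3098, 0.1478]
orientation: [[-0.985, 0.171, -0.002], [0.171, 0.985, -0.001], [0.002, -0.001, -1.0]]
force: [0.1, 0.2, -1.5]
gripper_width: 0.0328
```

```bash
python3 go.py .578 .309 .0325 80;  python3 look.py w4
```

```text
t 3.92 pos [0.577  0.3098 0.1478] w 0.0328 F [ 0.1392  0.192  -1.526 ] qp [ 28.1  27.7  93.6   0.   58.8 -52.1]
shift [-0.0014 -0.0005  0.1153] rot [-0.0011 -0.002   0.0024]
```

View pics/w4.png

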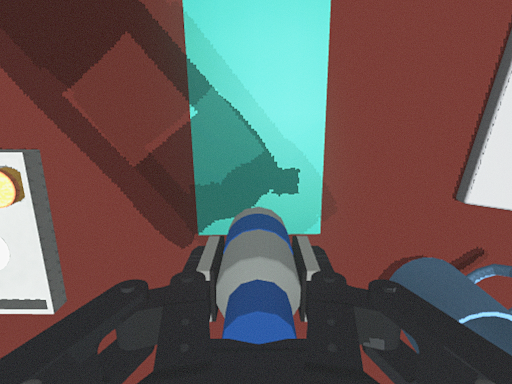

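The held bottle is centred over the mat, and the +x end of the mat (row 235) is about 48 mm beyond it, as intended. Lowering.

Request:
play_rows(deltas=[[0.2,-0.001,0,0.04,0,-0.002,0.002],[0.2,-0.001,0,0.08,0,-0.002,0.002],[0.2,-0.001,0,0.108,0,-0.002,0.002],[0.2,-0.001,0,0.1155,0,-0.002,0.002],[0.2,-0.001,0,0.116,0,-0.002,0.002]])

```text
time_s: 4.6
tcp_pos: [0.5775, 0.3073, 0.0319]
orientation: [[-0.984, 0.179, -0.001], [0.179, 0.984, -0.002], [0.001, -0.003, -1.0]]
force: [0.4, 0.5, -1.6]
gripper_width: 0.0333
```

```bash
python3 go.py .578 .309 .032 80
```

```text
t 4.6 pos [0.5775 0.3073 0.0319] w 0.0333 F [ 0.3586  0.5052 -1.6016] qp [ 27.9  35.9  97.1  -0.1  47.2 -51.7]
shift [-0.0002  0.0018 -0.0001] rot [-0.0026 -0.0009 -0.0053]
```

Request:
play_rows(deltas=[[0.2,0,0,0.001,0,0,0],[0.2,0,0,0.001,0,0,0]])

```text
time_s: 4.85
tcp_pos: [0.5778, 0.3072, 0.0317]
orientation: [[-0.984, 0.18, -0.001], [0.18, 0.984, -0.002], [0.0, -0.002, -1.0]]
force: [-2.0, 0.8, 5.2]
gripper_width: 0.0327
```

Contact (+5 N). Releasing and lifting.

Request:
play_rows(deltas=[[0.65,0,0,0,0,0,0],[0.65,0,0,0,0,0,0],[0.65,0,0,0,0,0,0],[0.65,0,0,-0.03,0,0,0],[0.65,0,0,-0.08,0,0,0]])

```text
time_s: 5.48
tcp_pos: [0.5765, 0.3066, 0.1107]
orientation: [[-0.984, 0.181, -0.004], [0.181, 0.984, -0.004], [0.004, -0.004, -1.0]]
force: [1.2, 1.4, -0.4]
gripper_width: 0.0552
```

Request:
play_rows(deltas=[[0.65,0,0,-0.04,0,0,0],[0.65,0,0,-0.07,0,0,0]])

```text
time_s: 5.72
tcp_pos: [0.5771, 0.307, 0.1825]
orientation: [[-0.984, 0.181, -0.003], [0.181, 0.984, -0.003], [0.003, -0.004, -1.0]]
force: [0.2, -0.1, -0.4]
gripper_width: 0.0556
```

```bash
python3 go.py .543 -.0265 .16 79.7; python3 look.py w5
```

```text
t 5.72 pos [0.5771 0.307  0.1825] w 0.0556 F [ 0.1617 -0.126  -0.448 ] qp [ 27.9  25.5  92.2  -0.1  62.6 -51.6]
shift [-0.0268 -0.3341  0.0237] rot [-0.0037 -0.0027 -0.0019]
```

View pics/w5.png

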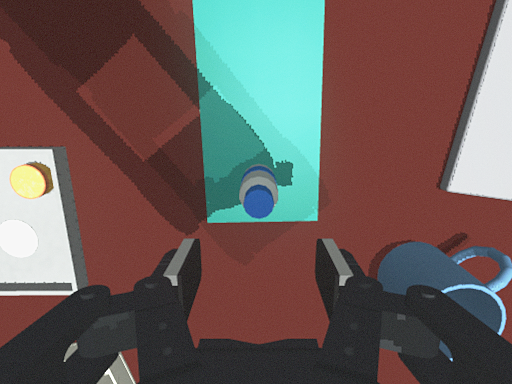

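Blue stands upright on the mat at about (258,200). Next is red.

Request:
play_rows(deltas=[[0.7,-0.005,-0.06,0,0,0,0],[0.7,-0.01,-0.12,0.005,-0.001,-0.001,0],[0.7,-0.015,-0.182,0.01,-0.002,-0.001,0],[0.7,-0.02,-0.244,0.015,-0.003,-0.002,0],[0.7,-0.024,-0.306,0.02,-0.004,-0.003,0]])

```text
time_s: 6.4
tcp_pos: [0.5468, 0.0007, 0.1665]
orientation: [[-0.984, 0.181, 0.005], [0.181, 0.984, 0.002], [-0.005, 0.003, -1.0]]
force: [0.8, 0.3, -0.0]
gripper_width: 0.0598
```

```bash
python3 go.py .543 -.0265 .15 79.7
```

```text
t 6.4 pos [0.5468 0.0007 0.1665] w 0.0598 F [ 0.8078  0.2948 -0.0112] qp [ -0.2  17.4 106.9   0.2  55.4 -79.9]
shift [-0.0011 -0.0275  0.0164] rot [ 0.0033  0.0048 -0.0018]
```

Request:
play_rows(deltas=[[0.7,-0.001,-0.0275,0.016,0.003,0.005,-0.002],[0.7,-0.001,-0.0275,0.016,0.003,0.005,-0.002],[0.7,-0.001,-0.0275,0.016,0.003,0.005,-0.002]])

```text
time_s: 6.78
tcp_pos: [0.5432, -0.026, 0.1506]
orientation: [[-0.984, 0.179, 0.0], [0.179, 0.984, 0.001], [-0.0, 0.001, -1.0]]
force: [-0.6, 0.2, 0.4]
gripper_width: 0.0598
```

```bash
cat > capc.py <<'E'
# centre of cap seen in wrist: capc.py color name [ztop]
import sys
from h import *
rng={'red':lambda H,S,V:((H<6)|(H>174))&(S>190)&(V>90),'blue':lambda H,S,V:(H>105)&(H<118)&(S>150)&(V>60),'yellow':lambda H,S,V:(H>20)&(H<32)&(S>150)&(V>80)}
s=manip.observe();im=manip.grab_frame('wrist');cv2.imwrite(f'pics/{sys.argv[2]}.png',im[:,:,::-1])
im=cv2.imread(f'pics/{sys.argv[2]}.png');h=cv2.cvtColor(im,cv2.COLOR_BGR2HSV)
c=cam('wrist',s);m=rng[sys.argv[1]](*cv2.split(h)).astype(np.uint8)
zt=float(sys.argv[3]) if len(sys.argv)>3 else .095
cs,_=cv2.findContours(m,0,1)
for b in cs:
    if cv2.contourArea(b)<80: continue
    x,y,w,hh=cv2.boundingRect(b)
    # top disc: width w, bottom-most part
    u=(x+w/2-.5,y+hh-w/2)
    X=onz(c,u,zt);print((x,y,w,hh),'top centre',X,'in tool',s['orientation'].T@(X-s['tcp_pos']))
E
python3 capc.py red w6;python3 go.py .543 -.0265 .033 79.7
```

```text
t 6.83 pos [ 0.5434 -0.0256  0.1508] w 0.0596 F [ 0.712  -0.323   0.7298] qp [ -2.9  18.4 107.8   0.   53.7 -82.7]
shift [ 0.0003 -0.001   0.1178] rot [0.0007 0.0004 0.0008]
```

View pics/w6.png

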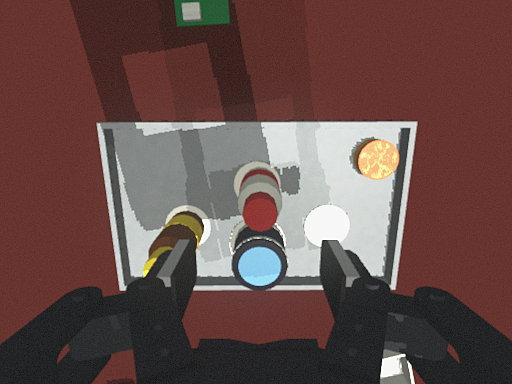

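Red's cap is at about (260,212), with the finger centre line at about col 258.5, so the offset is about +1 mm. The front-left tin is clear. Descending.

Request:
play_rows(deltas=[[0.7,0,0.001,0.04,0.001,0,0],[0.7,0,0.001,0.08,0.001,0,0],[0.7,0,0.001,0.112,0.001,0,0],[0.7,0,0.001,0.118,0.001,0,0],[0.7,0,0.001,0.118,0.001,0,0]])

```text
time_s: 7.45
tcp_pos: [0.5442, -0.0238, 0.0333]
orientation: [[-0.984, 0.177, 0.001], [0.177, 0.984, -0.0], [-0.001, -0.0, -1.0]]
force: [0.6, -0.8, -0.0]
gripper_width: 0.0602
```

```bash
python3 go.py .543 -.0265 .033 79.7;python3 look.py w7
```

```text
t 7.45 pos [ 0.5442 -0.0238  0.0333] w 0.0602 F [ 0.5791 -0.7767 -0.0261] qp [ -2.7  28.6 111.5  -0.   39.9 -82.4]
shift [ 0.0007 -0.0028  0.0003] rot [-0.0002  0.0009  0.0018]
```

View pics/w7.png

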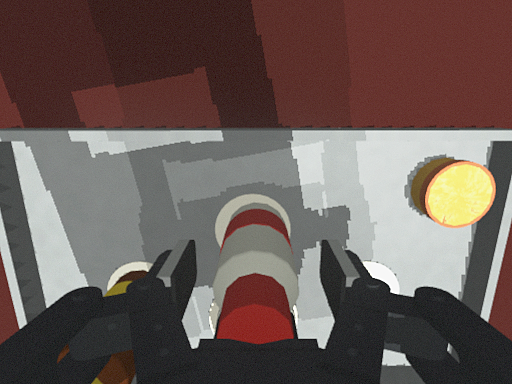

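The body (cols 214–298, centre 256) is within about 1 mm of the jaw centre. Closing.

Request:
play_rows(deltas=[[0.7,0,-0.001,0,0,0.001,0],[0.3,0,-0.001,0,0,0.001,0],[0.2,0,-0.001,0,0,0.001,0],[0.2,0,-0.001,0,0,0.001,0],[0.2,0,-0.001,0,0,0.001,0]])

```text
time_s: 8.12
tcp_pos: [0.5451, -0.0251, 0.0349]
orientation: [[-0.984, 0.178, 0.002], [0.178, 0.984, -0.0], [-0.002, 0.0, -1.0]]
force: [-1.1, 0.8, 7.2]
gripper_width: 0.0332
```

```bash
python3 look.py w8
```

```text
(no output)
```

View pics/w8.png

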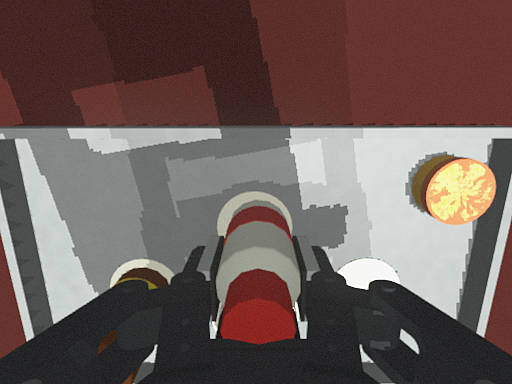

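Red is gripped; its home is TCP (0.5451, −0.0251, 0.0349). Lifting.

Request:
play_rows(deltas=[[0.2,0,0,-0.02,0,0.002,0],[0.2,0,0,-0.06,0,0.002,0],[0.2,0,0,-0.1,0,0.002,0],[0.2,0,0,-0.125,0,0.002,0],[0.2,0,0.01,-0.125,0,0.002,0]])

```text
time_s: 8.8
tcp_pos: [0.5478, -0.0154, 0.1618]
orientation: [[-0.984, 0.178, 0.004], [0.178, 0.984, 0.0], [-0.004, 0.001, -1.0]]
force: [-0.9, 0.3, -2.2]
gripper_width: 0.0331
```

```bash
python3 go.py .5138 .3185 .155 79.7
```

```text
t 8.8 pos [ 0.5478 -0.0154  0.1618] w 0.0331 F [-0.945   0.2573 -2.1765] qp [ -1.8  17.8 107.    0.   54.9 -81.5]
shift [0.0931 0.3224 0.0067] rot [0.0008 0.0044 0.0003]
```

Request:
play_rows(deltas=[[0.2,0.012,0.04,0,0,0.001,0],[0.2,0.029,0.1,0,0,0.002,0],[0.2,0.047,0.16,0,0.001,0.003,0],[0.2,0.064,0.22,0.002,0.001,0.004,0],[0.2,0.081,0.28,0.005,0.001,0.004,0]])

```text
time_s: 9.43
tcp_pos: [0.5169, 0.2768, 0.1552]
orientation: [[-0.984, 0.178, -0.001], [0.178, 0.984, -0.001], [0.001, -0.001, -1.0]]
force: [1.5, -0.7, -0.9]
gripper_width: 0.0327
```

```bash
python3 go.py .5138 .3185 .15 79.7
```

```text
t 9.43 pos [0.5169 0.2768 0.1552] w 0.0327 F [ 1.4748 -0.6905 -0.9281] qp [ 28.   21.6 102.3  -0.   56.2 -51.7]
shift [0.0105 0.0405 0.0051] rot [-0.0011 -0.0009  0.0003]
```

Request:
play_rows(deltas=[[0.2,0.0105,0.04,0.003,-0.001,-0.001,0],[0.2,0.0105,0.0405,0.005,-0.001,-0.001,0],[0.2,0.0105,0.0405,0.005,-0.001,-0.001,0]])

```text
time_s: 9.8
tcp_pos: [0.5128, 0.3179, 0.1487]
orientation: [[-0.984, 0.178, -0.002], [0.178, 0.984, -0.002], [0.002, -0.002, -1.0]]
force: [-0.4, -0.9, -0.4]
gripper_width: 0.0327
```

```bash
python3 go.py .5138 .3185 .033 79.7;python3 look.py w9
```

```text
t 9.8 pos [0.5128 0.3179 0.1487] w 0.0327 F [-0.3629 -0.89   -0.3862] qp [ 31.7  23.5 100.4  -0.   56.3 -48.1]
shift [-0.0011  0.001   0.1157] rot [-0.002  -0.0017  0.0011]
```

View pics/w9.png

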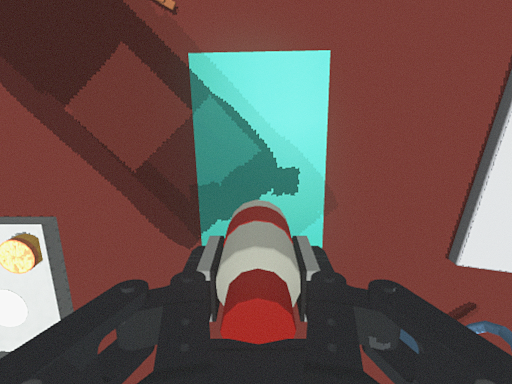

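Red is centred across the mat, whose far edge is at row 50. Lowering.

Request:
play_rows(deltas=[[0.2,-0.001,0.001,0.04,-0.002,-0.002,0.001],[0.2,-0.001,0.001,0.08,-0.002,-0.002,0.001],[0.2,-0.001,0.001,0.108,-0.002,-0.002,0.001],[0.2,-0.001,0.001,0.115,-0.002,-0.002,0.001],[0.2,-0.001,0.001,0.116,-0.002,-0.002,0.001]])

```text
time_s: 10.48
tcp_pos: [0.5146, 0.3172, 0.0336]
orientation: [[-0.983, 0.181, 0.001], [0.181, 0.983, 0.0], [-0.001, 0.0, -1.0]]
force: [0.5, -0.2, -0.8]
gripper_width: 0.033
```

Request:
play_rows(deltas=[[0.2,0,0,0.001,0,0,0],[0.2,0,0,0.001,0,0,0]])

```text
time_s: 10.72
tcp_pos: [0.5151, 0.3171, 0.0334]
orientation: [[-0.983, 0.181, 0.002], [0.181, 0.983, 0.001], [-0.002, 0.001, -1.0]]
force: [0.2, 0.5, -1.3]
gripper_width: 0.0328
```

Request:
play_rows(deltas=[[0.2,0,0,0.0015,0,0,0],[0.2,0,0,0.0015,0,0,0]])

```text
time_s: 10.98
tcp_pos: [0.5153, 0.3172, 0.0328]
orientation: [[-0.983, 0.182, 0.002], [0.182, 0.983, 0.001], [-0.002, 0.001, -1.0]]
force: [-2.1, -0.9, 7.6]
gripper_width: 0.033
```

Contact. Red's mat pose is (0.5153, 0.3172, 0.0328). Releasing and lifting.

Request:
play_rows(deltas=[[0.65,0,0,0,0,0,0],[0.65,0,0,0,0,0,0],[0.65,0,0,0,0,0,0],[0.65,0,0,-0.03,0,0.001,0],[0.65,0,0,-0.08,0,0.001,0]])

```text
time_s: 11.6
tcp_pos: [0.5139, 0.3164, 0.112]
orientation: [[-0.983, 0.181, -0.002], [0.181, 0.983, -0.001], [0.002, -0.001, -1.0]]
force: [1.0, 0.4, -0.1]
gripper_width: 0.0556
```

Request:
play_rows(deltas=[[0.65,0,0,-0.04,0,0,0],[0.65,0,0,-0.065,0,0,0]])

```text
time_s: 11.85
tcp_pos: [0.5146, 0.3168, 0.1791]
orientation: [[-0.983, 0.181, -0.0], [0.181, 0.983, 0.0], [0.0, 0.0, -1.0]]
force: [-0.1, -0.4, 0.2]
gripper_width: 0.0554
```

```bash
python3 go.py .573 -.103 .15 -10.3; python3 look.py w10
```

```text
t 11.85 pos [0.5146 0.3168 0.1791] w 0.0554 F [-0.1194 -0.3757  0.181 ] qp [ 31.5  21.5  99.    0.   59.6 -48.1]
shift [-0.1337 -0.4022  0.0291] rot [-0.0002 -0.0003  1.5681]
```

View pics/w10.png

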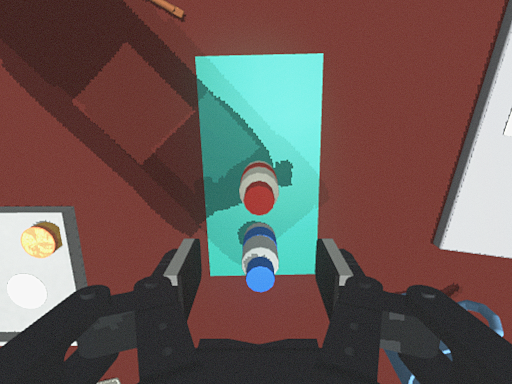

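Both bottles stand on the mat, red at (259,190) and blue at (260,265). Moving to yellow.

Request:
play_rows(deltas=[[0.7,-0.016,-0.047,0,0,0,0.18],[0.7,-0.032,-0.095,0,0,0,0.36],[0.7,-0.048,-0.143,0,0,0,0.54],[0.7,-0.064,-0.191,0,0,0,0.72],[0.7,-0.08,-0.24,0,0,0,0.9]])

```text
time_s: 12.52
tcp_pos: [0.5508, 0.0654, 0.181]
orientation: [[-0.464, 0.886, 0.003], [0.886, 0.464, 0.002], [0.001, 0.003, -1.0]]
force: [-0.2, 0.0, 0.2]
gripper_width: 0.0597
```

```bash
python3 go.py .573 -.103 .15 -10.3
```

```text
t 12.53 pos [0.5508 0.0654 0.181 ] w 0.0597 F [-0.1843  0.0123  0.1748] qp [  6.6  17.1 105.2   0.1  57.6 -21.1]
shift [-0.1595 -0.0586  0.0308] rot [ 0.0028 -0.0016  0.6623]
```

Request:
play_rows(deltas=[[0.7,-0.04,-0.0145,0,0,0,0.18],[0.7,-0.08,-0.029,0,0.001,0,0.36],[0.7,-0.12,-0.044,0.01,0.002,-0.001,0.54],[0.7,-0.159,-0.0585,0.03,0.003,-0.001,0.662],[0.7,-0.1595,-0.0585,0.03,0.003,-0.001,0.662]])

```text
time_s: 13.15
tcp_pos: [0.5721, -0.1051, 0.1488]
orientation: [[0.182, 0.983, -0.003], [0.983, -0.182, 0.001], [0.0, -0.003, -1.0]]
force: [0.3, 0.7, -0.4]
gripper_width: 0.0596
```

Request:
play_rows(deltas=[[0.7,0,0,0,0,0,0]])

```text
time_s: 13.28
tcp_pos: [0.5719, -0.1048, 0.1485]
orientation: [[0.182, 0.983, -0.004], [0.983, -0.182, 0.001], [0.0, -0.004, -1.0]]
force: [-0.3, -0.4, -0.2]
gripper_width: 0.0597
```

```bash
python3 look.py w11; python3 go.py .573 -.103 .033 -10.3
```

```text
t 13.32 pos [ 0.5718 -0.1047  0.1485] w 0.0598 F [-0.4497 -0.6372  0.2574] qp [-10.5  21.7 103.1   0.   55.4  -0.1]
shift [0.0018 0.0013 0.1154] rot [-0.0038 -0.0002 -0.0025]
```

View pics/w11.png

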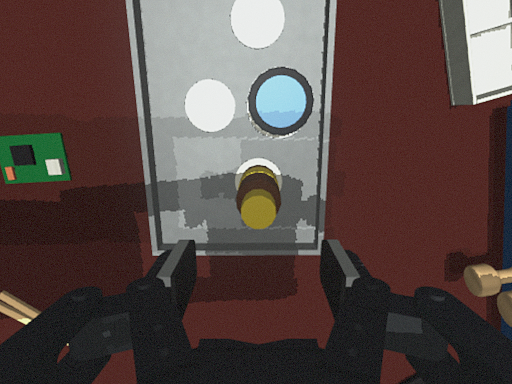

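Yellow's cap is at (258,211), on the jaw centre line. Descending.

Request:
play_rows(deltas=[[0.7,0.0015,0,0.04,-0.004,0,0],[0.7,0.0015,0,0.08,-0.004,0,0],[0.7,0.0015,0,0.108,-0.004,0,0],[0.7,0.0015,0,0.115,-0.004,0,0],[0.7,0.0015,0,0.115,-0.004,0,0]])

```text
time_s: 13.95
tcp_pos: [0.572, -0.1025, 0.0339]
orientation: [[0.18, 0.984, 0.0], [0.984, -0.18, 0.0], [0.0, 0.0, -1.0]]
force: [-0.2, -0.3, 0.3]
gripper_width: 0.0598
```

```bash
python3 look.py w12; python3 go.py .573 -.103 .033 -10.3
```

```text
t 14.0 pos [ 0.5725 -0.1028  0.0345] w 0.0595 F [ 1.3472 -0.8188  0.6636] qp [-10.3  30.8 106.8   0.   42.3   0. ]
shift [-0.0001  0.0006  0.0015] rot [ 0.0016 -0.0002 -0.0016]
```

View pics/w12.png

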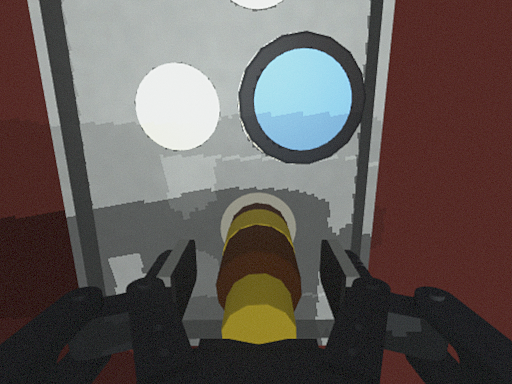

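The yellow body (cols 217–301) is centred between the fingers. Closing.

Request:
play_rows(deltas=[[0.3,0,0,0.001,0.001,0,0],[0.2,0,0,0.001,0.001,0,0],[0.2,0,0,0.001,0.001,0,0],[0.2,0,0,0.001,0.001,0,0]])

```text
time_s: 14.5
tcp_pos: [0.5734, -0.1029, 0.0349]
orientation: [[0.181, 0.984, 0.003], [0.984, -0.181, -0.0], [0.0, 0.003, -1.0]]
force: [-0.6, 1.1, 5.4]
gripper_width: 0.0332
```

Request:
play_rows(deltas=[[0.2,0,0,-0.02,0.001,0,0],[0.2,0,0,-0.06,0.001,0,0],[0.2,0,0,-0.1,0.001,0,0],[0.2,0,0,-0.12,0.001,0,0],[0.2,0.01,0,-0.12,0.001,0,0]])

```text
time_s: 15.12
tcp_pos: [0.5762, -0.0933, 0.1571]
orientation: [[0.182, 0.983, 0.006], [0.983, -0.182, -0.001], [0.0, 0.006, -1.0]]
force: [-0.2, 0.2, -1.0]
gripper_width: 0.033
```

```bash
python3 go.py .4512 .3297 .155 79.7
```

```text
t 15.12 pos [ 0.5762 -0.0933  0.1571] w 0.033 F [-0.2012  0.2158 -0.9808] qp [ -9.4  21.1 102.9   0.   55.7   1.1]
shift [ 0.3933 -0.1997  0.001 ] rot [ 0.0051  0.0043 -1.5736]
```

Request:
play_rows(deltas=[[0.2,0.03,-0.015,0,0,0,-0.16],[0.2,0.072,-0.037,0,0.001,0.001,-0.33],[0.2,0.115,-0.059,0,0.001,0.002,-0.5],[0.2,0.158,-0.08,0,0.002,0.002,-0.67],[0.2,0.2,-0.102,0,0.003,0.003,-0.84]])

```text
time_s: 15.75
tcp_pos: [0.5109, 0.1237, 0.1555]
orientation: [[-0.616, 0.788, 0.001], [0.788, 0.616, 0.001], [0.0, 0.002, -1.0]]
force: [0.4, -0.7, -0.9]
gripper_width: 0.0329
```

```bash
python3 go.py .4512 .329 .155 79.7
```

```text
t 15.75 pos [0.5109 0.1237 0.1555] w 0.0329 F [ 0.4375 -0.6582 -0.9017] qp [ 13.4  16.6 109.8   0.1  53.5 -24.6]
shift [0.1986 0.0794 0.0007] rot [ 0.0018  0.0003 -0.7279]
```

Request:
play_rows(deltas=[[0.2,0.045,0.018,0,0,0,-0.17],[0.2,0.09,0.036,0,0.001,0,-0.34],[0.2,0.135,0.054,0,0.001,0,-0.51],[0.2,0.175,0.07,0,0.002,0,-0.67],[0.2,0.1985,0.0795,0.001,0.002,0,-0.728]])

```text
time_s: 16.38
tcp_pos: [0.4497, 0.3311, 0.1535]
orientation: [[-0.985, 0.174, -0.001], [0.174, 0.985, -0.001], [0.001, -0.001, -1.0]]
force: [0.4, -0.2, -0.2]
gripper_width: 0.0329
```

Request:
play_rows(deltas=[[0.2,0.002,0,0,0,0,0]])

```text
time_s: 16.5
tcp_pos: [0.4465, 0.3328, 0.1523]
orientation: [[-0.985, 0.171, -0.002], [0.171, 0.985, -0.001], [0.002, -0.002, -1.0]]
force: [-1.3, -0.2, -0.8]
gripper_width: 0.033
```

```bash
python3 look.py w13; python3 go.py .4512 .329 .033 79.7
```

```text
t 16.55 pos [0.4462 0.3319 0.1522] w 0.0333 F [-0.738   0.4669 -1.455 ] qp [ 36.5  19.4 106.1   0.   54.7 -43.6]
shift [-0.0057 -0.0017  0.1192] rot [-0.0024 -0.0025  0.0062]
```

View pics/w13.png

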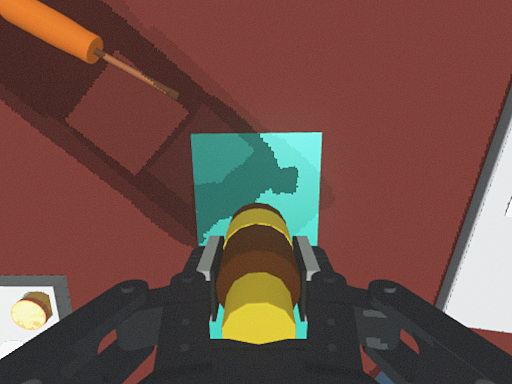

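Yellow is centred over the mat and well inside its edge (row 132). Lowering.

Request:
play_rows(deltas=[[0.2,-0.0045,-0.0015,0.04,-0.002,-0.002,0.006],[0.2,-0.0045,-0.0015,0.08,-0.002,-0.002,0.006],[0.2,-0.0045,-0.0015,0.112,-0.002,-0.002,0.006],[0.2,-0.0045,-0.0015,0.119,-0.002,-0.002,0.006],[0.2,-0.0045,-0.0015,0.1205,-0.002,-0.002,0.006]])

```text
time_s: 17.18
tcp_pos: [0.4489, 0.3272, 0.0325]
orientation: [[-0.984, 0.18, -0.004], [0.18, 0.984, -0.004], [0.003, -0.004, -1.0]]
force: [-9.1, -9.5, 28.0]
gripper_width: 0.033
```

Request:
play_rows(deltas=[[0.2,0,0,0.001,0,0,0],[0.2,0,0,0.001,0,0,0]])

```text
time_s: 17.42
tcp_pos: [0.4491, 0.3266, 0.0327]
orientation: [[-0.983, 0.182, -0.004], [0.182, 0.983, -0.003], [0.003, -0.004, -1.0]]
force: [-2.4, 0.2, 7.5]
gripper_width: 0.0331
```

Contact. Yellow's mat pose is (0.4491, 0.3266, 0.0327). Releasing.

Request:
play_rows(deltas=[[0.65,0,0,0,0,0,0],[0.65,0,0,0,0,0,0],[0.65,0,0,0,0,0,0],[0.65,0,0,-0.03,0,0,0],[0.65,0,0,-0.08,0,0,0]])

```text
time_s: 18.05
tcp_pos: [0.4483, 0.3259, 0.112]
orientation: [[-0.983, 0.182, -0.007], [0.182, 0.983, -0.006], [0.006, -0.007, -1.0]]
force: [1.2, -0.4, 0.0]
gripper_width: 0.0554
```

Request:
play_rows(deltas=[[0.65,0,0,-0.04,-0.004,-0.002,0],[0.65,0,0,-0.065,-0.004,-0.002,0]])

```text
time_s: 18.3
tcp_pos: [0.4491, 0.3265, 0.179]
orientation: [[-0.983, 0.182, -0.003], [0.182, 0.983, -0.001], [0.003, -0.001, -1.0]]
force: [0.2, 0.1, -0.2]
gripper_width: 0.0557
```

```bash
python3 look.py w14; python3 go.py .6024 -.0374 .14 79.7
```

```text
t 18.35 pos [0.4503 0.3274 0.1816] w 0.0556 F [1.0029 1.1879 1.6138] qp [ 35.8  17.3 104.8   0.1  57.9 -43.7]
shift [-0.216  -0.331   0.0413] rot [ 0.001  -0.0002 -0.0034]
```

View pics/w14.png

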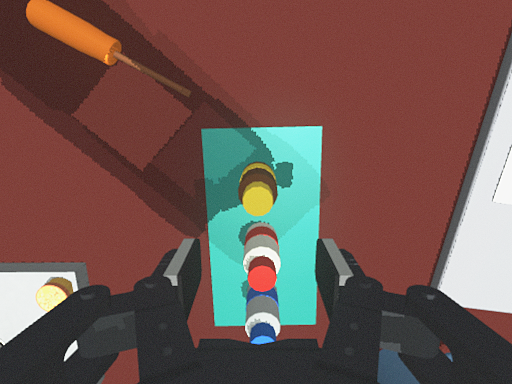

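All three bottles stand in a row on the mat. Now the lens.

Request:
play_rows(deltas=[[1.0,-0.032,-0.05,0,0,0,0],[1.0,-0.065,-0.1,0,0,0,0],[1.0,-0.097,-0.15,0,0,0,-0.001],[1.0,-0.13,-0.2,0,0,0,-0.002],[1.0,-0.162,-0.25,0.01,0.001,0,-0.003]])

```text
time_s: 18.98
tcp_pos: [0.5651, 0.0502, 0.1716]
orientation: [[-0.984, 0.179, 0.001], [0.179, 0.984, 0.0], [-0.001, 0.0, -1.0]]
force: [-0.4, 0.4, 0.8]
gripper_width: 0.0853
```

```bash
python3 go.py .6024 -.0374 .14 79.7
```

```text
t 18.98 pos [0.5651 0.0502 0.1716] w 0.0853 F [-0.4243  0.4027  0.8046] qp [  4.9  18.8 104.    0.   57.1 -74.8]
shift [-0.0524 -0.0795  0.0316] rot [ 0.0005  0.0013 -0.0004]
```

Request:
play_rows(deltas=[[1.0,-0.026,-0.04,0.015,0,0.001,0],[1.0,-0.052,-0.079,0.031,0,0.001,0],[1.0,-0.0525,-0.0795,0.0315,0,0.001,0],[1.0,-0.0525,-0.0795,0.0315,0,0.001,0]])

```text
time_s: 19.48
tcp_pos: [0.602, -0.0372, 0.1397]
orientation: [[-0.984, 0.18, -0.001], [0.18, 0.984, 0.001], [0.001, 0.001, -1.0]]
force: [0.4, 0.9, 0.7]
gripper_width: 0.0853
```

```bash
python3 look.py w15; python3 go.py .6024 -.0374 .018 79.7; python3 - <<'E'
from h import *
s=manip.observe();c=cam('wrist',s)
print('lens top nominal px',proj(c,[.6024,-.0374,.055]),'TCP',proj(c,s['tcp_pos']))
im=cv2.imread('pics/w15.png');h=cv2.cvtColor(im,cv2.COLOR_BGR2HSV);H,S,V=cv2.split(h)
b=blob((H>90)&(H<115)&(S>60)&(V>80),(180,120,340,300));e=cv2.fitEllipse(b);print(e,onz(c,e[0],.055),s['orientation'].T@(onz(c,e[0],.055)-s['tcp_pos']))
E
```

```text
t 19.52 pos [ 0.6021 -0.0366  0.1401] w 0.0855 F [0.1016 0.4507 0.2919] qp [ -3.6  24.  100.8   0.1  55.2 -83.4]
shift [-0.0005 -0.0008  0.1221] rot [ 0.0007 -0.0003 -0.0002]
lens top nominal px [257.8853 201.147 ] TCP [259.2812 248.634 ]
((260.04266357421875, 201.1665802001953), (45.33258056640625, 47.04676055908203), 87.25567626953125) [ 0.6027 -0.0358  0.055 ] [-0.0005  0.0008  0.0851]
```

View pics/w15.png

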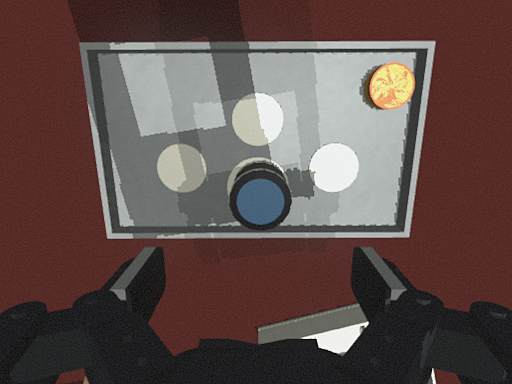

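The lens glass is at (260,201), which gives (0.6027, −0.0358), within 1 mm of the tool axis. Descending.

Request:
play_rows(deltas=[[1.0,-0.0005,0.0003,0.04,0,0,0],[1.0,-0.0005,0.0003,0.08,0,0,0],[1.0,-0.0005,0.0003,0.114,0,0,0],[1.0,-0.0005,0.0003,0.1215,0,0,0],[1.0,-0.0005,0.0003,0.1215,0,0,0]])

```text
time_s: 20.15
tcp_pos: [0.6028, -0.0356, 0.0192]
orientation: [[-0.984, 0.178, 0.0], [0.178, 0.984, 0.001], [0.0, 0.001, -1.0]]
force: [0.4, 0.3, -0.0]
gripper_width: 0.0851
```

```bash
python3 look.py w16; python3 go.py .6027 -.036 .018 79.7
```

```text
t 20.2 pos [ 0.6034 -0.0358  0.0198] w 0.0854 F [-0.1065 -0.3821  0.6209] qp [ -3.6  33.6 104.1   0.1  42.3 -83.3]
shift [ 0.0006 -0.0003  0.0018] rot [0.0009 0.0011 0.0006]
```

View pics/w16.png

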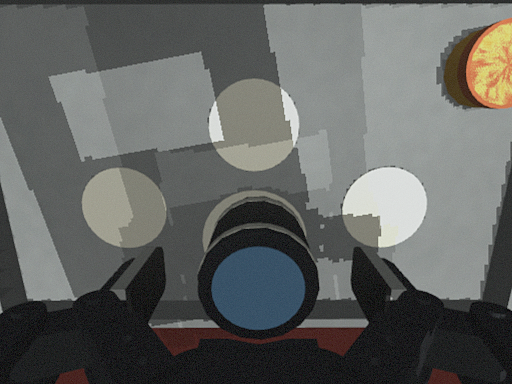

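The lens (centre col 258) is midway between the fingers. Closing with more force.

Request:
play_rows(deltas=[[0.7,0,0,0.001,0.001,0.001,0],[0.45,0,0,0.001,0.001,0.001,0],[0.4,0,0,0.001,0.001,0.001,0],[0.4,0,0,0.001,0.001,0.001,0],[0.4,0,0,0.001,0.001,0.001,0]], grip_force=60)

```text
time_s: 20.82
tcp_pos: [0.6042, -0.0358, 0.0202]
orientation: [[-0.984, 0.178, 0.002], [0.178, 0.984, -0.0], [-0.002, 0.0, -1.0]]
force: [-1.1, 0.4, 7.4]
gripper_width: 0.0467
```

Request:
play_rows(deltas=[[0.4,0,0,-0.02,0.001,0,0],[0.4,0,0,-0.06,0.001,0,0],[0.4,0,-0.02,-0.09,0.001,0,0],[0.4,0,-0.04,-0.1,0.001,0,0]])

```text
time_s: 21.32
tcp_pos: [0.5981, -0.0759, 0.1232]
orientation: [[-0.984, 0.178, 0.006], [0.178, 0.984, -0.002], [-0.006, -0.001, -1.0]]
force: [0.1, 0.6, -2.3]
gripper_width: 0.0467
```

```bash
python3 go.py .4675 -.318 .11 79.7; python3 look.py w17
```

```text
t 21.32 pos [ 0.5981 -0.0759  0.1232] w 0.0467 F [ 0.0536  0.597  -2.3445] qp [ -7.3  25.  101.8  -0.1  52.9 -87.1]
shift [ 0.0855 -0.2614  0.0128] rot [-0.0007  0.006   0.001 ]
```

View pics/w17.png

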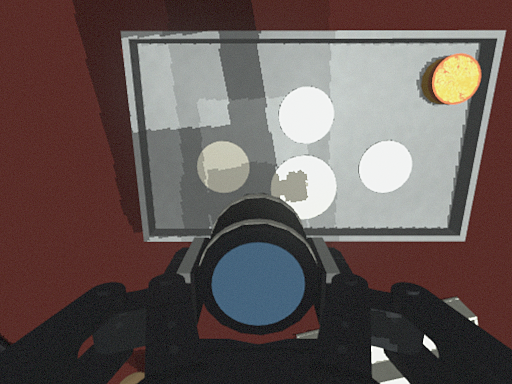

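The lens is held. I'll stop short of the pedestal so the wrist camera can measure its centre.

Request:
play_rows(deltas=[[0.4,0.008,-0.045,0,0,0.001,0],[0.4,0.016,-0.1,0,0,0.002,0],[0.4,0.022,-0.155,0,0,0.004,0],[0.4,0.026,-0.21,0.003,0,0.005,0],[0.4,0.03,-0.25,0.005,0,0.006,0]])

```text
time_s: 22.0
tcp_pos: [0.5217, -0.321, 0.1175]
orientation: [[-0.984, 0.18, -0.002], [0.18, 0.984, -0.001], [0.002, -0.001, -1.0]]
force: [0.4, 0.8, -1.7]
gripper_width: 0.0464
```

Request:
play_rows(deltas=[[0.4,0,0,0,0,0,0],[0.4,0,0,0,0,0,0]])

```text
time_s: 22.25
tcp_pos: [0.5209, -0.3207, 0.1167]
orientation: [[-0.983, 0.181, -0.003], [0.181, 0.983, 0.0], [0.003, -0.0, -1.0]]
force: [0.7, 0.4, -1.3]
gripper_width: 0.0466
```

```bash
python3 look.py w18; python3 go.py .4675 -.318 .11 79.7; python3 - <<'E'
from h import *
s=manip.observe();c=cam('wrist',s);print(proj(c,[.4675,-.318,.015]))
E
```

```text
t 22.3 pos [ 0.5213 -0.3202  0.117 ] w 0.0469 F [ 0.9798 -0.6322 -0.7072] qp [ -31.6   26.4  100.5   -0.1   53.3 -111.2]
shift [ 0.0533 -0.0075  0.0071] rot [-0.0006 -0.0029 -0.0016]
[249.2233 127.7116]
```

View pics/w18.png

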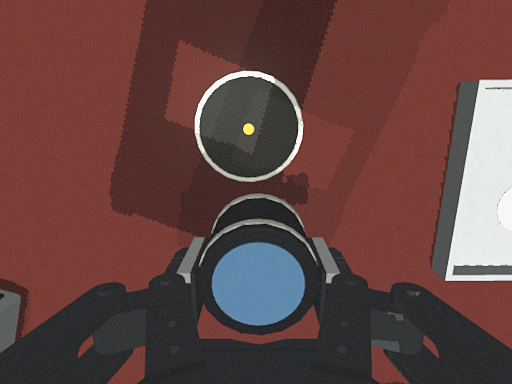

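The orange dot is at (248.5,129) against a predicted (249,128). That puts the pedestal at about (0.468, −0.318), and I allow for the lens sitting 1.5 mm ahead of the TCP.

```bash
python3 go.py .4695 -.318 .07 79.7
```

```text
t 22.3 pos [ 0.5213 -0.3202  0.117 ] w 0.0469 F [ 0.9798 -0.6322 -0.7072] qp [ -31.6   26.4  100.5   -0.1   53.3 -111.2]
shift [ 0.0512 -0.0071  0.0471] rot [-0.0006 -0.0029 -0.0016]
```

Request:
play_rows(deltas=[[0.4,0.02,-0.003,0,0,-0.003,-0.001],[0.4,0.045,-0.006,0.005,0,-0.003,-0.002],[0.4,0.051,-0.007,0.03,0,-0.003,-0.002],[0.4,0.051,-0.007,0.047,0,-0.003,-0.002],[0.4,0.051,-0.007,0.047,0,-0.003,-0.002]])

```text
time_s: 22.92
tcp_pos: [0.4696, -0.3168, 0.0689]
orientation: [[-0.984, 0.177, -0.002], [0.177, 0.984, 0.001], [0.002, 0.0, -1.0]]
force: [-0.2, -0.9, -1.0]
gripper_width: 0.0465
```

```bash
python3 go.py .4695 -.318 .0305 79.7
```

```text
t 22.93 pos [ 0.4696 -0.3168  0.0689] w 0.0465 F [-0.2124 -0.8581 -0.9627] qp [ -34.1   26.9  107.8   -0.    45.4 -113.9]
shift [-0.0002 -0.0012  0.0384] rot [ 0.0005 -0.002   0.0013]
```

Request:
play_rows(deltas=[[0.4,0,-0.001,0.02,0,-0.002,0.001],[0.4,0,-0.001,0.034,0,-0.002,0.001],[0.4,0,-0.001,0.037,0,-0.002,0.001],[0.4,0,-0.001,0.0375,0,-0.002,0.001]])

```text
time_s: 23.42
tcp_pos: [0.4697, -0.3178, 0.0316]
orientation: [[-0.984, 0.178, 0.0], [0.178, 0.984, 0.0], [-0.0, 0.0, -1.0]]
force: [-0.1, -0.0, -1.0]
gripper_width: 0.0469
```

Request:
play_rows(deltas=[[0.4,0,0,0.001,0,0,0],[0.4,0,0,0.001,0,0,0]])

```text
time_s: 23.68
tcp_pos: [0.4699, -0.318, 0.031]
orientation: [[-0.984, 0.178, 0.001], [0.178, 0.984, -0.0], [-0.001, 0.0, -1.0]]
force: [0.5, 0.7, -1.2]
gripper_width: 0.0466
```

Request:
play_rows(deltas=[[0.4,0,0,0.0015,0,0,0],[0.4,0,0,0.0015,0,0,0]])

```text
time_s: 23.92
tcp_pos: [0.4701, -0.3181, 0.0302]
orientation: [[-0.984, 0.178, 0.001], [0.178, 0.984, -0.0], [-0.001, -0.0, -1.0]]
force: [-1.4, 1.0, 5.1]
gripper_width: 0.0469
```

Contact. Releasing and lifting.

Request:
play_rows(deltas=[[0.8,0,0,0,0,0,0],[1.0,0,0,0,0,0,0],[1.0,0,0,0,0,0,0],[1.0,0,0,0,0,0,0],[1.0,0,0,-0.04,0,0.001,0]])

```text
time_s: 24.55
tcp_pos: [0.4681, -0.3168, 0.0682]
orientation: [[-0.984, 0.178, -0.005], [0.178, 0.984, 0.003], [0.005, 0.002, -1.0]]
force: [0.5, -0.8, -0.6]
gripper_width: 0.0852
```

Request:
play_rows(deltas=[[1.0,0,0,-0.05,0,0,0],[1.0,0,0,-0.1,0,0,0],[1.0,0,0,-0.11,0,0,0]])

```text
time_s: 24.92
tcp_pos: [0.4703, -0.3183, 0.1816]
orientation: [[-0.984, 0.178, 0.0], [0.178, 0.984, -0.0], [-0.0, -0.0, -1.0]]
force: [0.7, -0.1, -0.8]
gripper_width: 0.0858
```

```bash
python3 look.py w19; python3 - <<'E'
from h import *
s=manip.observe();c=cam('wrist',s)
im=cv2.imread('pics/w19.png');h=cv2.cvtColor(im,cv2.COLOR_BGR2HSV);H,S,V=cv2.split(h)
b=blob((H>90)&(H<115)&(S>60)&(V>80),(180,120,340,300));e=cv2.fitEllipse(b);print(e,onz(c,e[0],.065))
E
python3 go.py .4491 .3266 .16 79.7
```

```text
((258.04827880859375, 188.1053009033203), (40.96693420410156, 42.135162353515625), 86.8917465209961) [ 0.4677 -0.3183  0.065 ]
t 24.98 pos [ 0.4699 -0.318   0.181 ] w 0.0857 F [1.1946 0.5445 0.6654] qp [ -34.2   18.3  103.5    0.    58.3 -114. ]
shift [0.1355 0.6306 0.0214] rot [ 0.0004 -0.0008  0.0004]
```

View pics/w19.png

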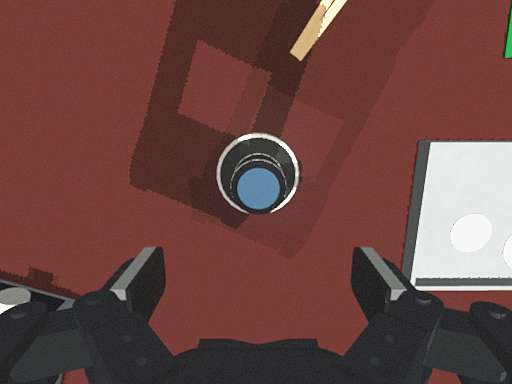

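The lens stands at (0.4677, −0.3183), centred to about 0.5 mm. Now the bottles go back, yellow first.

Request:
play_rows(deltas=[[0.65,0.012,0.055,0,0,0,0],[0.65,0.025,0.115,0,0,0,0],[0.65,0.038,0.176,0,0,0,0],[0.65,0.051,0.237,0,0,0,0],[0.65,0.064,0.298,0,0,0,0]], grip_force=40)

```text
time_s: 25.6
tcp_pos: [0.4589, -0.0116, 0.1798]
orientation: [[-0.984, 0.179, -0.003], [0.179, 0.984, 0.001], [0.003, 0.0, -1.0]]
force: [1.3, 0.0, 0.1]
gripper_width: 0.0554
```

```bash
python3 go.py .4491 .3266 .16 79.7
```

```text
t 25.6 pos [ 0.4589 -0.0116  0.1798] w 0.0554 F [1.3181 0.0251 0.1325] qp [ -1.7   9.1 116.1   0.   55.  -81.4]
shift [0.07   0.331  0.0201] rot [ 0.0001 -0.0028 -0.    ]
```

Request:
play_rows(deltas=[[0.65,0.012,0.06,0,0,0,0],[0.65,0.025,0.12,0,0,-0.001,0],[0.65,0.038,0.18,0,0,-0.002,0],[0.65,0.051,0.24,0,0,-0.003,0],[0.65,0.064,0.3,0.005,0,-0.003,0]])

```text
time_s: 26.22
tcp_pos: [0.4486, 0.2969, 0.1737]
orientation: [[-0.984, 0.179, -0.001], [0.179, 0.984, -0.001], [0.001, -0.001, -1.0]]
force: [0.5, -0.3, -0.5]
gripper_width: 0.0553
```

```bash
python3 go.py .4491 .3266 .16 79.6
```

```text
t 26.23 pos [0.4486 0.2969 0.1737] w 0.0553 F [ 0.4681 -0.2602 -0.4782] qp [ 33.3  16.3 107.4  -0.   56.4 -46.4]
shift [0.0048 0.0294 0.0137] rot [-0.001  -0.0007  0.002 ]
```

Request:
play_rows(deltas=[[0.65,0.0048,0.0294,0.01,-0.001,-0.001,0.002],[0.65,0.0048,0.0294,0.0135,-0.001,-0.001,0.002],[0.65,0.0048,0.0294,0.0135,-0.001,-0.001,0.002]])

```text
time_s: 26.6
tcp_pos: [0.4482, 0.3254, 0.1587]
orientation: [[-0.984, 0.18, -0.002], [0.18, 0.984, -0.002], [0.002, -0.002, -1.0]]
force: [-0.4, -0.2, 0.3]
gripper_width: 0.0555
```

```bash
python3 go.py .4491 .3266 .033 79.6; python3 look.py w20
```

```text
t 26.6 pos [0.4482 0.3254 0.1587] w 0.0555 F [-0.3804 -0.2069  0.2866] qp [ 35.8  18.8 106.1  -0.   55.3 -43.8]
shift [-0.0009  0.0017  0.1257] rot [-0.0025 -0.0016  0.0004]
```

View pics/w20.png

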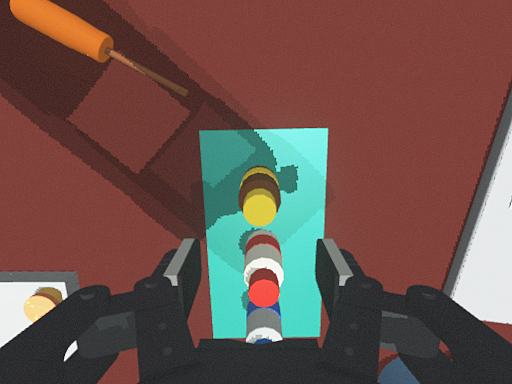

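Yellow's cap is at (260,208), on axis. Descending and gripping.

Request:
play_rows(deltas=[[0.65,-0.001,0.0015,0.04,-0.002,-0.002,0],[0.65,-0.001,0.0015,0.085,-0.002,-0.002,0],[0.65,-0.001,0.0015,0.117,-0.002,-0.002,0],[0.65,-0.001,0.0015,0.125,-0.002,-0.002,0],[0.65,-0.001,0.0015,0.1255,-0.002,-0.002,0]])

```text
time_s: 27.28
tcp_pos: [0.4501, 0.3258, 0.0342]
orientation: [[-0.983, 0.182, 0.001], [0.182, 0.983, 0.0], [-0.001, 0.0, -1.0]]
force: [-0.8, 0.3, 0.3]
gripper_width: 0.0555
```

```bash
python3 go.py .4491 .3266 .0327 79.6
```

```text
t 27.27 pos [0.4501 0.3258 0.0342] w 0.0555 F [-0.757   0.2572  0.2705] qp [ 35.8  29.2 110.1  -0.1  40.6 -43.7]
shift [0.0011 0.0006 0.0015] rot [ 0.0003  0.0011 -0.0014]
```

Request:
play_rows(deltas=[[0.65,0.001,0.0006,0.0015,0,0.001,-0.001],[0.3,0.001,0.0006,0.0015,0,0.001,-0.001],[0.2,0.001,0.0006,0.0015,0,0.001,-0.001],[0.2,0.001,0.0006,0.0015,0,0.001,-0.001],[0.2,0.001,0.0006,0.0015,0,0.001,-0.001]])

```text
time_s: 27.9
tcp_pos: [0.4498, 0.327, 0.0339]
orientation: [[-0.984, 0.181, 0.002], [0.181, 0.984, 0.001], [-0.001, 0.001, -1.0]]
force: [-0.6, -1.6, 6.1]
gripper_width: 0.0331
```

Request:
play_rows(deltas=[[0.2,0,0,-0.02,0,0,0],[0.2,0,0,-0.06,0,0,0],[0.2,0,0,-0.1,0,0,0],[0.2,0,0,-0.12,0,0,0],[0.2,0,-0.01,-0.122,0,0,0]])

```text
time_s: 28.52
tcp_pos: [0.4487, 0.3178, 0.1578]
orientation: [[-0.984, 0.18, 0.005], [0.18, 0.984, 0.003], [-0.004, 0.004, -1.0]]
force: [0.2, -0.8, -0.9]
gripper_width: 0.0329
```

```bash
python3 go.py .5734 -.1029 .15 -10.4
```

```text
t 28.52 pos [0.4487 0.3178 0.1578] w 0.0329 F [ 0.2324 -0.7583 -0.8542] qp [ 35.1  18.3 107.    0.   54.4 -44.5]
shift [-0.1983 -0.3914  0.0069] rot [ 0.0065 -0.0001  1.5714]
```

Request:
play_rows(deltas=[[0.2,-0.015,-0.03,0,0,0,0.16],[0.2,-0.037,-0.073,0,0.001,0,0.33],[0.2,-0.058,-0.115,0,0.002,0,0.5],[0.2,-0.08,-0.158,0,0.003,0,0.67],[0.2,-0.101,-0.2,0,0.003,0,0.84]])

```text
time_s: 29.15
tcp_pos: [0.5113, 0.1008, 0.1563]
orientation: [[-0.518, 0.855, 0.002], [0.855, 0.518, 0.001], [-0.0, 0.002, -1.0]]
force: [1.1, -0.2, -0.7]
gripper_width: 0.0327
```

```bash
python3 go.py .5734 -.1029 .15 -10.4
```

```text
t 29.15 pos [0.5113 0.1008 0.1563] w 0.0327 F [ 1.0925 -0.212  -0.7004] qp [ 11.   16.1 110.3   0.   53.5 -20.2]
shift [-0.2064 -0.0523  0.0063] rot [ 0.0016 -0.0002  0.7259]
```

Request:
play_rows(deltas=[[0.2,-0.045,-0.0115,0,0,0,0.16],[0.2,-0.09,-0.023,0,0.001,0,0.33],[0.2,-0.135,-0.034,0,0.001,0,0.5],[0.2,-0.175,-0.044,0.001,0.002,0,0.67],[0.2,-0.2064,-0.0523,0.003,0.002,0,0.726]])

```text
time_s: 29.78
tcp_pos: [0.5726, -0.1048, 0.152]
orientation: [[0.185, 0.983, -0.002], [0.983, -0.185, 0.0], [-0.0, -0.002, -1.0]]
force: [-1.1, -0.1, -0.0]
gripper_width: 0.0324
```

Request:
play_rows(deltas=[[0.2,0,0,0,0,0,0],[0.2,0,0,0,0,0,0]])

```text
time_s: 30.02
tcp_pos: [0.5713, -0.1047, 0.1509]
orientation: [[0.185, 0.983, -0.004], [0.983, -0.185, 0.001], [0.0, -0.004, -1.0]]
force: [0.0, 0.1, 0.1]
gripper_width: 0.0328
```

```bash
python3 go.py .5734 -.1029 .08 -10.4; python3 look.py w21
```

```text
t 30.02 pos [ 0.5713 -0.1047  0.1509] w 0.0328 F [0.0126 0.1406 0.0506] qp [-10.5  21.5 103.1   0.   55.7   0.1]
shift [0.0021 0.0021 0.0709] rot [-0.0043 -0.0001 -0.0045]
```

View pics/w21.png

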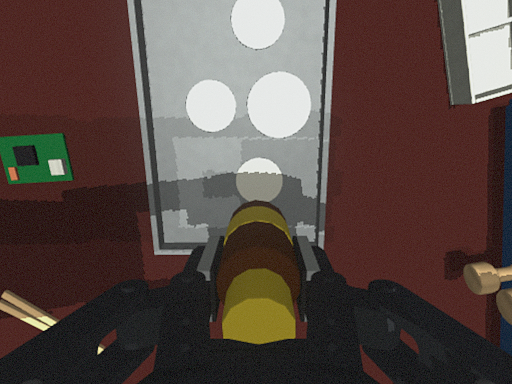

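Yellow hangs above its pale spot at (259,178). Lowering in two stages.

Request:
play_rows(deltas=[[0.2,0.002,0.002,0.03,-0.004,0,-0.004],[0.2,0.002,0.002,0.065,-0.004,0,-0.004],[0.2,0.002,0.002,0.071,-0.004,0,-0.004],[0.2,0.002,0.002,0.071,-0.004,0,-0.004]])

```text
time_s: 30.58
tcp_pos: [0.5736, -0.102, 0.0806]
orientation: [[0.179, 0.984, -0.0], [0.984, -0.179, 0.0], [0.0, -0.0, -1.0]]
force: [-0.8, -0.2, -0.1]
gripper_width: 0.033
```

```bash
python3 go.py .5734 -.1029 .036 -10.4
```

```text
t 30.57 pos [ 0.5736 -0.102   0.0806] w 0.033 F [-0.7746 -0.1679 -0.1363] qp [-10.2  27.  105.5   0.   47.5   0.1]
shift [-0.0009 -0.      0.0446] rot [-0.0001 -0.0002  0.0013]
```

Request:
play_rows(deltas=[[0.2,-0.001,0,0.025,0,0,0.001],[0.2,-0.001,0,0.04,0,0,0.001],[0.2,-0.001,0,0.0435,0,0,0.001],[0.2,-0.001,0,0.044,0,0,0.001]])

```text
time_s: 31.08
tcp_pos: [0.5737, -0.103, 0.037]
orientation: [[0.18, 0.984, 0.0], [0.984, -0.18, 0.0], [0.0, 0.0, -1.0]]
force: [0.2, -0.4, 0.4]
gripper_width: 0.0329
```

Request:
play_rows(deltas=[[0.2,0,0,0.001,0,0,0],[0.2,0,0,0.001,0,0,0]])

```text
time_s: 31.32
tcp_pos: [0.5741, -0.1031, 0.0365]
orientation: [[0.18, 0.984, 0.001], [0.984, -0.18, -0.0], [0.0, 0.001, -1.0]]
force: [0.0, 0.8, 0.2]
gripper_width: 0.0329
```

Request:
play_rows(deltas=[[0.2,0,-0.0007,0.0015,0,0,0],[0.2,0,-0.0007,0.0015,0,0,0]])

```text
time_s: 31.58
tcp_pos: [0.574, -0.103, 0.0359]
orientation: [[0.18, 0.984, 0.002], [0.984, -0.18, -0.0], [0.0, 0.002, -1.0]]
force: [-1.6, 0.6, 6.9]
gripper_width: 0.0328
```

Contact. Releasing.

Request:
play_rows(deltas=[[0.65,0,0,0,0,0,0],[0.65,0,0,0,0,0,0],[0.65,0,0,0,0,0,0],[0.65,0,0,-0.03,0,0,0],[0.65,0,0,-0.08,0,0,0]])

```text
time_s: 32.2
tcp_pos: [0.5723, -0.1028, 0.1151]
orientation: [[0.18, 0.984, -0.002], [0.984, -0.18, 0.001], [0.0, -0.002, -1.0]]
force: [-0.1, -0.3, -0.6]
gripper_width: 0.0556
```

Request:
play_rows(deltas=[[0.65,0,0,-0.04,0,0,0],[0.65,0,0,-0.06,0,0,0]])

```text
time_s: 32.45
tcp_pos: [0.5732, -0.1029, 0.1774]
orientation: [[0.18, 0.984, 0.001], [0.984, -0.18, 0.0], [0.0, 0.001, -1.0]]
force: [0.4, 0.2, -0.5]
gripper_width: 0.0557
```

```bash
python3 go.py .5153 .3172 .16 79.6; python3 look.py w22
```

```text
t 32.45 pos [ 0.5732 -0.1029  0.1774] w 0.0557 F [ 0.4182  0.1885 -0.4989] qp [-10.3  19.7 101.9   0.   58.4   0. ]
shift [ 0.4028 -0.1327  0.0174] rot [ 0.001   0.0006 -1.5705]
```

View pics/w22.png

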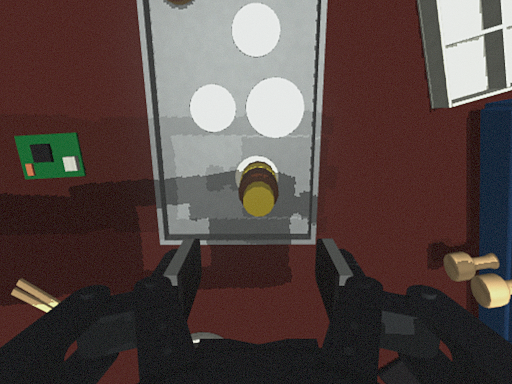

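Yellow stands on its spot at (258,188). Next is red.

Request:
play_rows(deltas=[[0.65,0.046,-0.015,0,0,0,-0.175],[0.65,0.094,-0.031,0,0,0,-0.35],[0.65,0.142,-0.047,0,0,0,-0.53],[0.65,0.19,-0.063,0,0,0,-0.71],[0.65,0.24,-0.079,0,0,0,-0.89]])

```text
time_s: 33.12
tcp_pos: [0.5391, 0.1486, 0.1783]
orientation: [[-0.655, 0.756, 0.003], [0.756, 0.655, -0.001], [-0.002, 0.002, -1.0]]
force: [1.1, -0.1, 0.1]
gripper_width: 0.0555
```

```bash
python3 go.py .5153 .3172 .16 79.6
```

```text
t 33.12 pos [0.5391 0.1486 0.1783] w 0.0555 F [ 1.069  -0.0917  0.0688] qp [ 15.3  17.7 104.7  -0.1  57.4 -25.6]
shift [0.143  0.0925 0.0181] rot [ 0.0009  0.0027 -0.6749]
```

Request:
play_rows(deltas=[[0.65,0.036,0.023,0,0,0,-0.175],[0.65,0.072,0.046,0,0,0.001,-0.35],[0.65,0.108,0.07,0,0.001,0.002,-0.53],[0.65,0.143,0.0925,0.01,0.001,0.003,-0.675],[0.65,0.143,0.0925,0.018,0.001,0.003,-0.675]])

```text
time_s: 33.75
tcp_pos: [0.5145, 0.3195, 0.1589]
orientation: [[-0.984, 0.176, -0.001], [0.176, 0.984, 0.0], [0.001, -0.0, -1.0]]
force: [0.2, -0.2, 0.1]
gripper_width: 0.0554
```

Request:
play_rows(deltas=[[0.65,0,0,0,0,0,0],[0.65,0,0,0,0,0,0]])

```text
time_s: 34.0
tcp_pos: [0.5145, 0.3186, 0.1586]
orientation: [[-0.984, 0.178, -0.002], [0.178, 0.984, -0.0], [0.001, -0.001, -1.0]]
force: [-0.1, 0.0, 0.5]
gripper_width: 0.0556
```

```bash
python3 go.py .5153 .3172 .033 79.6; python3 look.py w23
```

```text
t 34.0 pos [0.5145 0.3186 0.1586] w 0.0556 F [-0.1044  0.0379  0.4974] qp [ 31.6  22.9  99.8   0.   57.4 -48.2]
shift [-0.0012 -0.0011  0.1256] rot [-0.0007 -0.0014  0.0025]
```

View pics/w23.png

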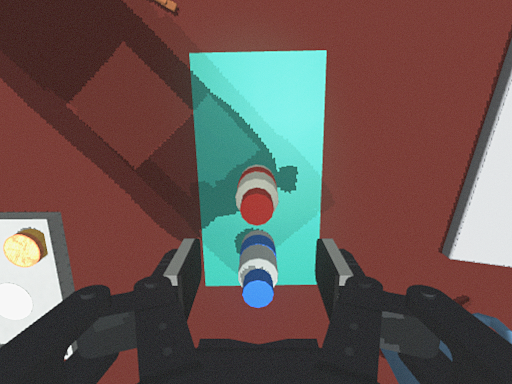

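Red's cap is at (257,207), on axis. Descending.

Request:
play_rows(deltas=[[0.65,-0.001,-0.001,0.04,-0.001,-0.001,0.002],[0.65,-0.001,-0.001,0.085,-0.001,-0.001,0.002],[0.65,-0.001,-0.001,0.117,-0.001,-0.001,0.002],[0.65,-0.001,-0.001,0.125,-0.001,-0.001,0.002],[0.65,-0.001,-0.001,0.1255,-0.001,-0.001,0.002]])

```text
time_s: 34.67
tcp_pos: [0.5159, 0.3172, 0.0339]
orientation: [[-0.983, 0.181, 0.0], [0.181, 0.983, 0.001], [-0.0, 0.001, -1.0]]
force: [-0.3, 0.3, 0.5]
gripper_width: 0.0554
```

```bash
python3 go.py .5153 .3172 .0328 79.6
```

```text
t 34.67 pos [0.5159 0.3172 0.0339] w 0.0554 F [-0.2835  0.2613  0.486 ] qp [ 31.4  32.4 103.7   0.   43.8 -48.2]
shift [ 0.0006 -0.0001  0.0011] rot [ 0.001   0.0003 -0.0004]
```

Request:
play_rows(deltas=[[0.3,0.0006,0,0.001,0.001,0,0],[0.2,0.0006,0,0.001,0.001,0,0],[0.2,0.0006,0,0.001,0.001,0,0],[0.2,0.0006,0,0.001,0.001,0,0]])

```text
time_s: 35.17
tcp_pos: [0.5163, 0.3178, 0.0346]
orientation: [[-0.984, 0.181, 0.003], [0.181, 0.984, 0.001], [-0.002, 0.002, -1.0]]
force: [-0.7, -1.5, 7.2]
gripper_width: 0.033
```

Request:
play_rows(deltas=[[0.2,0,0,-0.02,0,0,0],[0.2,0,0,-0.06,0,0,0],[0.2,0,0,-0.1,0,0,0],[0.2,0,0,-0.12,0,0,0],[0.2,0,-0.01,-0.122,0,0,0]])

```text
time_s: 35.8
tcp_pos: [0.5153, 0.3086, 0.1596]
orientation: [[-0.984, 0.18, 0.007], [0.18, 0.984, 0.004], [-0.006, 0.005, -1.0]]
force: [-1.0, 0.5, -0.5]
gripper_width: 0.0325
```

```bash
python3 go.py .5451 -.0251 .15 79.7
```

```text
t 35.8 pos [0.5153 0.3086 0.1596] w 0.0325 F [-1.0382  0.479  -0.4962] qp [ 30.8  22.2 100.7  -0.   56.7 -48.8]
shift [-0.0893 -0.323   0.0086] rot [ 0.0047  0.006  -0.0013]
```

Request:
play_rows(deltas=[[0.2,-0.012,-0.04,0,0.001,0.001,0],[0.2,-0.029,-0.1,0,0.002,0.002,0],[0.2,-0.046,-0.16,0,0.003,0.003,0],[0.2,-0.063,-0.22,0,0.004,0.005,-0.001],[0.2,-0.08,-0.28,0,0.004,0.006,-0.001]])

```text
time_s: 36.42
tcp_pos: [0.5425, 0.0165, 0.1583]
orientation: [[-0.984, 0.179, -0.001], [0.179, 0.984, 0.001], [0.001, 0.0, -1.0]]
force: [0.8, 0.9, -0.7]
gripper_width: 0.0328
```

```bash
python3 go.py .546 -.0251 .15 79.7
```

```text
t 36.42 pos [0.5425 0.0165 0.1583] w 0.0328 F [ 0.7594  0.9497 -0.7132] qp [  1.6  17.8 107.5   0.   54.7 -78.2]
shift [-0.0108 -0.0403  0.0082] rot [ 0.0005 -0.001  -0.0001]
```

Request:
play_rows(deltas=[[0.2,-0.0108,-0.04,0,0,-0.001,0],[0.2,-0.0108,-0.0403,0.005,0,-0.001,0],[0.2,-0.0108,-0.0403,0.04,0,-0.001,0],[0.2,-0.0108,-0.0403,0.075,0,-0.001,0],[0.2,-0.0108,-0.0403,0.078,0,-0.001,0]])

```text
time_s: 37.05
tcp_pos: [0.5431, -0.0244, 0.0778]
orientation: [[-0.984, 0.178, -0.006], [0.178, 0.984, 0.001], [0.006, -0.0, -1.0]]
force: [-0.1, -0.1, -0.8]
gripper_width: 0.0327
```

```bash
python3 go.py .546 -.0251 .037 79.7; python3 look.py w24
```

```text
t 37.05 pos [ 0.5431 -0.0244  0.0778] w 0.0327 F [-0.0961 -0.1491 -0.848 ] qp [ -2.8  24.6 110.3   0.   45.5 -82.5]
shift [-0.0032 -0.0002  0.0408] rot [-0.0002 -0.0058  0.0003]
```

View pics/w24.png

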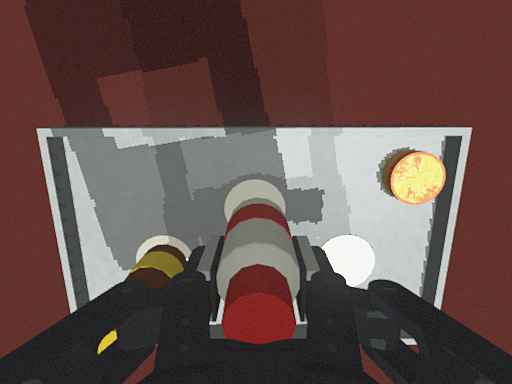

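Red is aligned with its spot at (255,205). I'll correct 3 mm in x while lowering.

Request:
play_rows(deltas=[[0.2,-0.003,0,0.01,0,-0.006,0],[0.2,-0.003,0,0.028,0,-0.006,0],[0.2,-0.003,0,0.037,0,-0.006,0],[0.2,-0.003,0,0.039,0,-0.006,0],[0.2,-0.003,0,0.039,0,-0.006,0]])

```text
time_s: 37.72
tcp_pos: [0.5471, -0.025, 0.0399]
orientation: [[-0.984, 0.178, 0.002], [0.178, 0.984, -0.0], [-0.002, 0.0, -1.0]]
force: [0.1, 0.1, -1.5]
gripper_width: 0.0327
```

```bash
python3 go.py .546 -.0251 .036 79.7
```

```text
t 37.73 pos [ 0.5471 -0.025   0.0399] w 0.0327 F [ 0.0901  0.0768 -1.4891] qp [ -2.8  28.2 111.   -0.   40.7 -82.5]
shift [ 0.0011 -0.0003  0.0039] rot [0.0001 0.0023 0.0004]
```

Request:
play_rows(deltas=[[0.2,0.001,-0.0003,0.002,0,0.002,0],[0.2,0.001,-0.0003,0.003,0,0.002,0],[0.2,0.001,-0.0003,0.0032,0,0.002,0]])

```text
time_s: 38.1
tcp_pos: [0.5462, -0.0251, 0.0368]
orientation: [[-0.984, 0.179, 0.001], [0.179, 0.984, 0.0], [-0.001, 0.0, -1.0]]
force: [0.1, 0.4, -0.9]
gripper_width: 0.0329
```

Request:
play_rows(deltas=[[0.2,0,0,0.001,0,0,0],[0.2,0,0,0.001,0,0,0]])

```text
time_s: 38.35
tcp_pos: [0.5464, -0.0252, 0.0366]
orientation: [[-0.984, 0.178, 0.001], [0.178, 0.984, 0.0], [-0.001, 0.0, -1.0]]
force: [-3.3, -0.8, 8.7]
gripper_width: 0.0329
```

Request:
play_rows(deltas=[[0.65,0,0,0,0,0,0],[0.65,0,0,0,0,0,0],[0.65,0,0,0,0,0,0],[0.65,0,0,-0.03,0,0,0],[0.65,0,0,-0.08,0,0,0]])

```text
time_s: 38.98
tcp_pos: [0.5448, -0.0251, 0.1159]
orientation: [[-0.984, 0.179, -0.003], [0.179, 0.984, 0.0], [0.003, -0.0, -1.0]]
force: [-0.6, 0.5, -0.5]
gripper_width: 0.0551
```

Request:
play_rows(deltas=[[0.65,0,0,-0.04,0,0,0],[0.65,0,0,-0.06,0,0,0]])

```text
time_s: 39.22
tcp_pos: [0.546, -0.0251, 0.1782]
orientation: [[-0.984, 0.178, -0.0], [0.178, 0.984, 0.0], [0.0, 0.0, -1.0]]
force: [-0.3, -0.5, -0.4]
gripper_width: 0.0556
```

```bash
python3 go.py .5778 .3072 .16 79.6; python3 look.py w25
```

```text
t 39.23 pos [ 0.546  -0.0251  0.1782] w 0.0556 F [-0.2845 -0.5174 -0.4028] qp [ -2.8  16.7 106.2   0.   57.2 -82.5]
shift [0.028  0.3327 0.0182] rot [ 0.     -0.0002  0.0021]
```

View pics/w25.png

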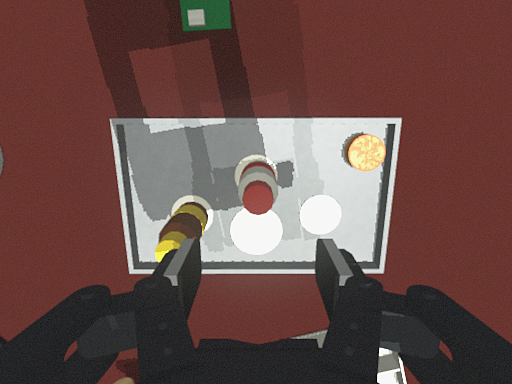

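Red and yellow stand on their spots, and the tin is unmoved at (367,152). Last is blue.

Request:
play_rows(deltas=[[0.65,0.005,0.06,0,0,0,0],[0.65,0.01,0.12,0,0,0,0],[0.65,0.015,0.18,0,0,0,0],[0.65,0.02,0.24,0,0,0,0.001],[0.65,0.025,0.3,0.005,0,0,0.002]])

```text
time_s: 39.9
tcp_pos: [0.5758, 0.2765, 0.1744]
orientation: [[-0.984, 0.18, 0.002], [0.18, 0.984, -0.0], [-0.002, 0.0, -1.0]]
force: [1.2, 0.8, 0.4]
gripper_width: 0.0558
```

```bash
python3 go.py .5778 .3072 .16 79.6
```

```text
t 39.9 pos [0.5758 0.2765 0.1744] w 0.0558 F [1.1896 0.8007 0.406 ] qp [ 25.5  24.6  94.8  -0.1  60.5 -54. ]
shift [0.0036 0.0306 0.0144] rot [0.0003 0.0021 0.0001]
```

Request:
play_rows(deltas=[[0.65,0.0036,0.0306,0.01,0,0.002,0],[0.65,0.0036,0.0306,0.0145,0,0.002,0],[0.65,0.0036,0.0306,0.0145,0,0.002,0]])

```text
time_s: 40.28
tcp_pos: [0.5771, 0.3064, 0.1586]
orientation: [[-0.984, 0.18, -0.002], [0.18, 0.984, -0.001], [0.001, -0.001, -1.0]]
force: [0.3, -0.0, 0.6]
gripper_width: 0.0559
```

```bash
python3 go.py .5778 .3072 .0325 79.6; python3 look.py w26
```

```text
t 40.27 pos [0.5771 0.3064 0.1586] w 0.0559 F [ 0.2567 -0.0184  0.6476] qp [ 27.8  26.8  93.4  -0.   59.9 -51.8]
shift [-0.0008  0.0011  0.1261] rot [-0.0014 -0.0015  0.0004]
```

View pics/w26.png

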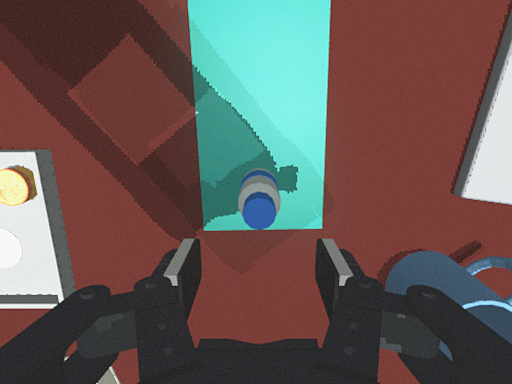

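Blue's cap is at (259,210), on axis. Descending.

Request:
play_rows(deltas=[[0.65,-0.001,0.001,0.04,-0.001,-0.001,0],[0.65,-0.001,0.001,0.085,-0.001,-0.001,0],[0.65,-0.001,0.001,0.117,-0.001,-0.001,0],[0.65,-0.001,0.001,0.126,-0.001,-0.001,0],[0.65,-0.001,0.001,0.1262,-0.001,-0.001,0]])

```text
time_s: 40.95
tcp_pos: [0.5789, 0.3062, 0.0335]
orientation: [[-0.983, 0.182, 0.0], [0.182, 0.983, 0.0], [-0.0, 0.0, -1.0]]
force: [-0.5, 0.8, -0.3]
gripper_width: 0.0556
```

```bash
python3 go.py .5778 .3072 .0317 79.6
```

```text
t 40.95 pos [0.5789 0.3062 0.0335] w 0.0556 F [-0.5047  0.7748 -0.2717] qp [ 27.7  35.8  97.1  -0.   47.2 -51.8]
shift [0.0013 0.0008 0.0018] rot [ 0.0002  0.0003 -0.0013]
```

Request:
play_rows(deltas=[[0.65,0.0015,0.0008,0.0015,0,0,-0.001],[0.3,0.0015,0.0008,0.0015,0,0,-0.001],[0.2,0.0015,0.0008,0.0015,0,0,-0.001],[0.2,0.0015,0.0008,0.0015,0,0,-0.001],[0.2,0.0015,0.0008,0.0015,0,0,-0.001]])

```text
time_s: 41.58
tcp_pos: [0.5782, 0.3076, 0.0333]
orientation: [[-0.984, 0.181, 0.002], [0.181, 0.984, 0.001], [-0.002, 0.001, -1.0]]
force: [-1.3, -1.3, 6.7]
gripper_width: 0.0328
```

Request:
play_rows(deltas=[[0.2,0,0,-0.02,0,0,0],[0.2,0,0,-0.06,0,0,0],[0.2,0,0,-0.1,0,0,0],[0.2,0,0,-0.122,0,0,0],[0.2,0,-0.01,-0.124,0,0,0]])

```text
time_s: 42.2
tcp_pos: [0.5775, 0.2985, 0.1605]
orientation: [[-0.984, 0.18, 0.006], [0.18, 0.984, 0.003], [-0.006, 0.004, -1.0]]
force: [0.2, -0.4, -1.7]
gripper_width: 0.0331
```

```bash
python3 go.py .5956 .0317 .15 -10.3
```

```text
t 42.2 pos [0.5775 0.2985 0.1605] w 0.0331 F [ 0.1526 -0.4036 -1.6962] qp [ 27.2  26.2  94.2  -0.   59.2 -52.4]
shift [-0.0658 -0.2592  0.0098] rot [0.0078 0.0011 1.5697]
```

Request:
play_rows(deltas=[[0.2,-0.006,-0.024,0,0,0,0.16],[0.2,-0.013,-0.052,0,0.002,0,0.33],[0.2,-0.02,-0.08,0,0.003,0,0.5],[0.2,-0.027,-0.108,0,0.004,0.001,0.67],[0.2,-0.035,-0.138,0,0.004,0.001,0.84]])

```text
time_s: 42.82
tcp_pos: [0.5861, 0.1548, 0.1593]
orientation: [[-0.518, 0.855, 0.002], [0.855, 0.518, -0.0], [-0.001, 0.001, -1.0]]
force: [0.0, 0.6, -0.7]
gripper_width: 0.0326
```

```bash
python3 go.py .5956 .0317 .15 -10.3
```

```text
t 42.83 pos [0.5861 0.1548 0.1593] w 0.0326 F [ 0.0056  0.6288 -0.7365] qp [ 14.7  22.9  99.7  -0.   57.3 -16.5]
shift [-0.1102 -0.0557  0.0094] rot [0.0017 0.0003 0.7242]
```

Request:
play_rows(deltas=[[0.2,-0.026,-0.013,0,0,0,0.17],[0.2,-0.052,-0.026,0,0.001,0,0.34],[0.2,-0.078,-0.04,0,0.001,0,0.51],[0.2,-0.102,-0.052,0.002,0.002,0,0.67],[0.2,-0.1102,-0.0557,0.006,0.002,0,0.724]])

```text
time_s: 43.45
tcp_pos: [0.5946, 0.0297, 0.1526]
orientation: [[0.183, 0.983, -0.002], [0.983, -0.183, -0.001], [-0.001, -0.001, -1.0]]
force: [0.7, 0.3, -1.0]
gripper_width: 0.0328
```

Request:
play_rows(deltas=[[0.2,0,0,0,0,0,0],[0.2,0,0,0,0,0,0]])

```text
time_s: 43.7
tcp_pos: [0.5939, 0.0296, 0.1523]
orientation: [[0.182, 0.983, -0.003], [0.983, -0.182, -0.001], [-0.001, -0.002, -1.0]]
force: [0.1, -0.3, -0.6]
gripper_width: 0.0331
```

```bash
python3 go.py .5956 .0317 .08 -10.3; python3 look.py w27
```

```text
t 43.7 pos [0.5939 0.0296 0.1523] w 0.0331 F [ 0.0596 -0.309  -0.5752] qp [  2.7  22.5 101.3  -0.   56.3  13.3]
shift [0.0024 0.0014 0.0723] rot [-0.0024  0.0012 -0.0035]
```

View pics/w27.png

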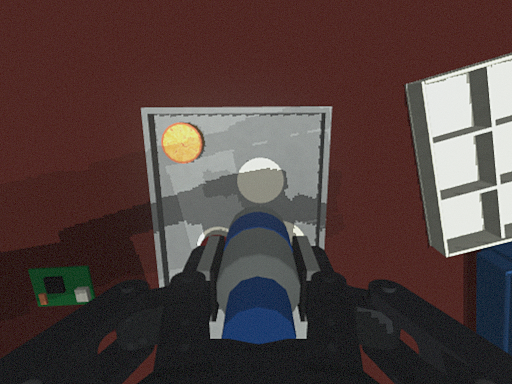

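Blue is above its spot at (261,180). Lowering.

Request:
play_rows(deltas=[[0.2,0.0024,0.0014,0.03,-0.002,0.001,-0.003],[0.2,0.0024,0.0014,0.065,-0.002,0.001,-0.003],[0.2,0.0024,0.0014,0.072,-0.002,0.001,-0.003],[0.2,0.0024,0.0014,0.072,-0.002,0.001,-0.003]])

```text
time_s: 44.25
tcp_pos: [0.5959, 0.0323, 0.0807]
orientation: [[0.178, 0.984, -0.0], [0.984, -0.178, -0.0], [-0.0, -0.0, -1.0]]
force: [0.0, -0.9, -0.3]
gripper_width: 0.0335
```

```bash
python3 go.py .5956 .0317 .0365 -10.3
```

```text
t 44.25 pos [0.5959 0.0323 0.0807] w 0.0335 F [ 0.0481 -0.8582 -0.2581] qp [  3.   28.  103.7  -0.   48.3  13.2]
shift [-0.0007 -0.0002  0.0442] rot [-0.0003  0.0001  0.0005]
```

Request:
play_rows(deltas=[[0.2,-0.0007,-0.0005,0.025,0,0,0],[0.2,-0.0007,-0.0005,0.04,0,0,0],[0.2,-0.0007,-0.0005,0.043,0,0,0],[0.2,-0.0007,-0.0005,0.0435,0,0,0]])

```text
time_s: 44.75
tcp_pos: [0.5957, 0.0318, 0.0377]
orientation: [[0.178, 0.984, 0.0], [0.984, -0.178, -0.0], [0.0, 0.0, -1.0]]
force: [-0.4, -0.2, -0.4]
gripper_width: 0.0327
```

Request:
play_rows(deltas=[[0.2,0,-0.0005,0.0015,0,0,0],[0.2,0,-0.0005,0.0015,0,0,0]])

```text
time_s: 45.0
tcp_pos: [0.5955, 0.0318, 0.0367]
orientation: [[0.178, 0.984, 0.001], [0.984, -0.178, -0.0], [0.0, 0.001, -1.0]]
force: [-0.0, -0.2, -1.4]
gripper_width: 0.0331
```

Request:
play_rows(deltas=[[0.2,0,-0.0003,0.002,0,0,0],[0.2,0,-0.0003,0.002,0,0,0]])

```text
time_s: 45.25
tcp_pos: [0.5955, 0.032, 0.0354]
orientation: [[0.178, 0.984, 0.002], [0.984, -0.178, 0.0], [0.0, 0.002, -1.0]]
force: [-1.3, 0.1, 5.6]
gripper_width: 0.0329
```

Contact. Releasing, lifting and backing away.

Request:
play_rows(deltas=[[0.65,0,0,0,0,0,0],[0.65,0,0,0,0,0,0],[0.65,0,0,0,0,0,0],[0.65,0,0,-0.03,0,0,0],[0.65,0,0,-0.08,0,0,0]])

```text
time_s: 45.88
tcp_pos: [0.5939, 0.0319, 0.1145]
orientation: [[0.178, 0.984, -0.002], [0.984, -0.178, -0.0], [-0.001, -0.002, -1.0]]
force: [0.6, 0.7, 0.2]
gripper_width: 0.0555
```

Request:
play_rows(deltas=[[0.65,0,0,-0.05,0,0,0],[0.65,0,0,-0.1,0,0,0],[0.65,0,0,-0.13,0,0,0],[0.65,0,0,-0.13,0,0,0]])

```text
time_s: 46.38
tcp_pos: [0.5957, 0.0319, 0.2472]
orientation: [[0.178, 0.984, 0.003], [0.984, -0.178, 0.0], [0.001, 0.003, -1.0]]
force: [-0.4, 0.2, -1.0]
gripper_width: 0.0555
```

```bash
python3 look.py w28; python3 - <<'E'
from h import *
for n in('scene','side'): cv2.imwrite(f'pics/{n}9.png',manip.grab_frame(n)[:,:,::-1])
a=cv2.imread('pics/side9.png')
b=cv2.imread('pics/side0.png')
f=lambda im:cv2.resize(im[100:260,150:350],None,fx=2,fy=2,interpolation=cv2.INTER_CUBIC)
cv2.imwrite('pics/cmp.png',np.hstack([f(b),f(a)]))
E
```

```text
(no output)
```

View pics/w28.png

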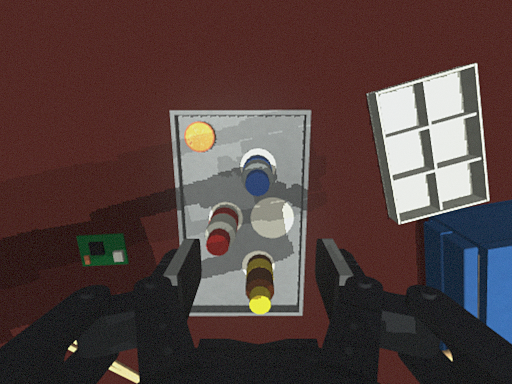

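View pics/cmp.png

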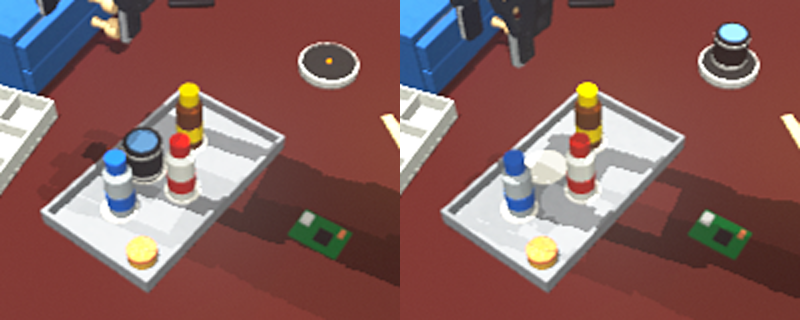

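View pics/scene9.png

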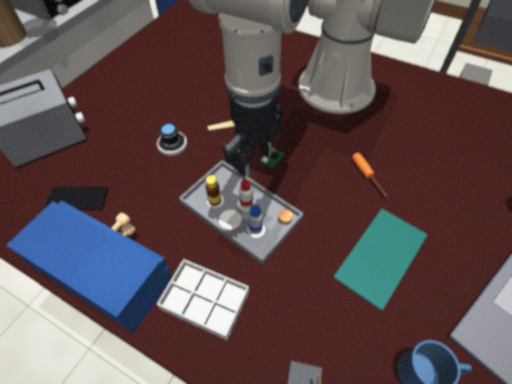

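The before and after side views match: bottles back on their spots, tin and board unmoved, lens on the pedestal. One numeric comparison, then hand in.

```bash
python3 - <<'E'
from h import *
rng={'red':lambda H,S,V:((H<6)|(H>174))&(S>170)&(V>110),'blue':lambda H,S,V:(H>100)&(H<120)&(S>150)&(V>60),'yellow':lambda H,S,V:(H>20)&(H<32)&(S>150)&(V>90),'tin':lambda H,S,V:(H>12)&(H<32)&(S>120)&(V>90),'board':lambda H,S,V:(H>50)&(H<75)&(S>120)}
roi={'red':(228,160,252,180),'blue':(200,170,219,190),'yellow':(235,138,255,155),'tin':(205,213,235,240),'board':(285,195,335,235)}
C=cam('side');z={'tin':.018,'board':.004}
for k in rng:
    r=[]
    for f in('side0','side9'):
        h=cv2.cvtColor(cv2.imread(f'pics/{f}.png'),cv2.COLOR_BGR2HSV)
        x,y,w,hh=cv2.boundingRect(blob(rng[k](*cv2.split(h)),roi[k],1));r.append(onz(C,(x+w/2,y+hh/2),z.get(k,.09)))
    print(k,'shift mm',(r[1]-r[0])*1e3)
print(manip.observe()['time_s'],manip.observe()['force'])
manip.job_done()
E
```

```text
red shift mm [0. 0. 0.]
blue shift mm [0.9757 0.4977 0.    ]
yellow shift mm [2.1221 1.0858 0.    ]
tin shift mm [ 3.3554 -5.7454  0.    ]
board shift mm [ 0.5178 -1.3275  0.    ]
46.525 [-0.2806  0.4862 -0.5874]
the job is handed in; nothing more can be done
```

The tin figure disagrees with what I see in the pictures, so I'll check it from the saved wrist frames.

```bash
python3 - <<'E'
from h import *
for n in('w1','w8','w15','w25','w28'):
    s=np.load(f'pics/{n}.npz');c=cam('wrist',s);h=cv2.cvtColor(cv2.imread(f'pics/{n}.png'),cv2.COLOR_BGR2HSV);H,S,V=cv2.split(h)
    p=proj(c,[.533,.084,.023]).astype(int);r=40 if n=='w8' else 30
    b=blob((H<30)&(S>110)&(V>120),(max(p[0]-r,0),max(p[1]-r,0),p[0]+r,p[1]+r));e=cv2.fitEllipse(b);print(n,e[1],onz(c,e[0],.023)[:2])
E
```

```text
the job is handed in; nothing more can be done
```

```bash
sed 's/^from bench import manip//' h.py > h2.py; python3 - <<'E'
from h2 import *
K=np.array([[313.5041,0,257.8566],[0,313.5041,197.0571],[0,0,1]]);T0=np.array([[.0004,-.9624,-.2717,.0677],[1,.0007,-.001,.0018],[.0012,-.2717,.9624,-.143],[0,0,0,1]])
for n in('w1','w15','w25','w28'):
    s=np.load(f'pics/{n}.npz');T=np.eye(4);T[:3,:3]=s['orientation'];T[:3,3]=s['tcp_pos'];T=T@T0;c=(K,T[:3,3],T[:3,:3])
    H,S,V=cv2.split(cv2.cvtColor(cv2.imread(f'pics/{n}.png'),cv2.COLOR_BGR2HSV))
    p=proj(c,[.533,.084,.023]).astype(int);r=30
    b=blob((H<30)&(S>110)&(V>120),(p[0]-r,p[1]-r,p[0]+r,p[1]+r));e=cv2.fitEllipse(b);print(n,e[1],onz(c,e[0],.023)[:2])
E
```

```text
w1 (38.876609802246094, 41.21223831176758) [0.5378 0.0803]
w15 (42.784027099609375, 47.974403381347656) [0.5372 0.0826]
w25 (33.89174270629883, 36.560142517089844) [0.536  0.0824]
w28 (29.004592895507812, 30.04859161376953) [0.5379 0.08  ]
```

I carried out the task in the order asked. I moved blue, red and yellow onto the teal mat, stood the lens on the pedestal, then put yellow, red and blue back on their rack spots. I handed the job in at 46.5 s with the arm clear of everything; the hand-in reports no verdict.

- **Lens:** the wrist view after release put it within about 0.5 mm of the pedestal's centre.
- **Bottles:** all three stand upright in the final pictures. Comparing the side view before and after, red shows no shift, blue about 1 mm and yellow about 2 mm (roughly one pixel). The gripper pushed blue about 2 mm as it first closed. I put it back about 1 mm short of that gripped position, as a compromise towards where it started.
- **Board:** about 1.4 mm in the side view, roughly a pixel, with no visible change.
- **Tin:** one check disagreed. The side-view colour mask showed a shift of about 6 mm, probably caused by changed lighting on it. The tin looks unmoved in the pictures. After hand-in, saved wrist frames taken from the same yaw put it at (0.538, 0.080) in both the first and the last, and the arm never came near it.
- **Forces:** the highest I read was 28 N straight down (about 31 N in all), through the held yellow bottle as it touched the mat. That force went through the held bottle, not the arm or the gripper's body.

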